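Close up the test carrier and step it under the probe

TASK

The circuit board is already lying in the carrier of the test jig: take the aluminium cover from its sloping wooden rest, set it down gently, flat inside the nest walls over the board, then swing the hinged clamp over and press it down until the cover is fully home, without forcing it. Then, by the carrier's pull knob, bring the round copper pad exactly under the needle point, wait there a good second, go on to the square copper pad and leave it there, with the cover still clamped. Leave the other things on the bench as they are.

Things in the scene. Friction and masses are not known exactly. Their poses are not given: they have to be found in the camera images.
- cover: Loose aluminium plate, 96 x 116 mm (x, y), 8 mm thick, 200 g; on its middle a black handle bar 12 mm thick, 44 mm long along x, on two thin posts (x = +-15 mm). Origin: centre of the underside; z: out of the handle's side; half a turn makes no difference. At the start it lies on the wooden rest, tipped 30 degrees, handle towards the rest's front, lower edge against a 6 mm ledge.
- cover_handle (a point): Centre of the cover's handle bar, 38 mm above the cover's underside, axes as the cover.
- rest: Fixed plywood rest of the cover, 125 x 120 mm and about 112 mm high, sloping face up towards its +x and looking towards -x. Origin: centre of its foot.
- jig: Fixed base plate of the test jig, 430 x 250 mm (x from -160 to +270 mm, y +-125 mm). Origin on the table, below the middle of the nest when both slides read 0. Carrier, clamp and nest share its axes.
- nest (a point): Point on the carrier, 40 mm above the table, where the centre of the cover's underside lies when fully home, x along x; axes as the jig. Inner faces of the nest walls: y = +-60 mm and x = +-50 mm (2 mm of play all round), wall tops 12 mm above this point. Four spring plungers hold the unclamped cover 3 mm above home; about 4 N presses it home.
- slide_x (a joint): Travel of the carrier along the jig's x, 0 to 105 mm, stays where it is left (7 N friction). Value in m; at the start it is near 0, drawn out towards the robot.
- carrier (a joint): Travel of the carrier along the jig's y, -50 to +50 mm, stays where it is left (7 N friction). Value in m.
- pull_knob (a point): Centre of the top of the carrier's pull knob: upright black cylinder of 20 mm diameter, its grip 26 mm high (on a thinner neck 20 mm high), standing on the carrier 122 mm in front (-x) of the nest, top 76 mm above the table.
- clamp (a joint): Angle (rad) of the clamp, a steel U-shaped bail on the carrier: 0 level, holding the cover home; 1.6 to 1.9 standing open at the start. Stiff hinge (0.45 N m), stays where it is left. Its arms (y = +-38 mm) pass either side of the cover's handle; rubber feet 75 mm from the hinge press the cover. About 6 N at the ball presses it home; over 60 N of the feet on the cover is forcing it.
- clamp_hinge (a point): Middle of the clamp's hinge axis (along the jig's y), 75 mm in front (-x) of the nest, 60 mm above the table.
- clamp_ball (a point): Centre of the black ball, 22 mm across, at the clamp's free end on a stub 8 mm thick, 140 mm from the hinge; the crossbar lies 30 mm nearer the hinge.
- round_pad (a point): Centre of the round copper pad, 12 mm across, on the board's free end on the carrier: 105 mm beyond (+x) and 30 mm left (+y) of the nest, 34.5 mm above the table.
- square_pad (a point): Centre of the square copper pad, 11 mm wide: 85 mm beyond (+x) and 30 mm right (-y) of the nest, 34.5 mm above the table.
- needle (a point): Point of the fixed upright needle, 44 mm above the table, hanging from an arm (at 140 to 160 mm height, running towards +x) of the grey post at the far end of the jig; its holder is 14 mm thick from 85 mm up.
- parts_tray: Grey divided tray, 130 x 120 x 35 mm, bystander. Origin under its centre.
- multimeter: Orange multimeter lying flat, 160 x 85 x 40 mm, bystander.
- solvent: Clear bottle with red cap, 64 mm across, 170 mm high, bystander.
- flux: Small black bottle, 30 mm across, 70 mm high, bystander.
- spool: Grey spool, 56 mm across, 40 mm high, bystander.
- driver: Screwdriver lying flat, 170 mm long, bystander.
- block: Wooden block, 90 x 70 x 50 mm, bystander.
- tin: Flat round tin, 60 mm across, 22 mm high, bystander.
Not all that is in view belongs to the job. Leave any purple or yellow look-alike of the cover alone.

How it is judged:
On the way, in this order (a step that is already met when the one before it is completed fails the run):
1. the cover lies flat within the nest walls, on its plungers or lower, with the clamp still open (x of cover in the frame of nest between -0.004 and 0.004 m and y of cover in the frame of nest between -0.004 and 0.004 m and angle between the z axis of cover and the z axis of nest, either way round below 0.06 rad and angle between the x axis of cover and the x axis of nest, either way round below 0.08 rad and angle between cover's own z axis and vertical below 0.3 rad and z of cover in the frame of nest below 0.0055 m and value of joint clamp above 0.3 rad), for 0.2 s.
2. the clamp is down and holds the cover fully home (x of cover in the frame of nest between -0.004 and 0.004 m and y of cover in the frame of nest between -0.004 and 0.004 m and angle between the z axis of cover and the z axis of nest, either way round below 0.06 rad and angle between the x axis of cover and the x axis of nest, either way round below 0.08 rad and angle between cover's own z axis and vertical below 0.3 rad and z of cover in the frame of nest below 0.0012 m and value of joint clamp below 0.05 rad and contact force between clamp and cover above 1 N), for 0.2 s.
3. the round pad rests under the needle (horizontal distance between round_pad and needle below 0.003 m and velocity of joint slide_x between -0.01 and 0.01 m/s and velocity of joint carrier between -0.01 and 0.01 m/s), for 0.5 s.
4. the square pad rests under the needle (horizontal distance between square_pad and needle below 0.003 m and velocity of joint slide_x between -0.01 and 0.01 m/s and velocity of joint carrier between -0.01 and 0.01 m/s), for 0.2 s.
At the end, for the whole second after the job is handed in: The cover lies flat in the nest (within 4 mm, at most 1.2 mm above home), the clamp is down (below 0.05 rad) and presses on it with more than 1 N, the square pad is within 3 mm, seen from above, of the needle point, and all is at rest (all of step 2 and all of step 4 and linear speed of cover below 0.02 m/s); the robot touches nothing.
It fails at once if the cover is dropped (falls free at over 0.6 m/s) (linear speed of cover above 0.6 m/s and contact force between the fingers and cover below 0.05 N).
It fails at once if the clamp is forced (over 60 N on the cover) (contact force between clamp and cover above 60 N).
It fails at once if a bystander (tray, multimeter, bottles, spool, screwdriver, block, tin) is moved more than 30 mm or knocked over (distance of any of parts_tray, multimeter, solvent, flux, spool, driver, block, tin from where it was at the start of the episode above 0.03 m or angle between any of parts_tray, multimeter, solvent, flux, spool, block, tin's own z axis and vertical above 0.5 rad).
It also fails if it takes over 72 s, if anything falls off the work surface, if the arm or the gripper's body presses on something with over 40 N, if the wrist force passes 120 N, or if a joint passes its speed limit or range.

ROBOT

A 7-joint arm with a two-finger parallel gripper is mounted at the origin on the work surface. World frame = base frame: x ahead of the robot, y to its left, z up, the work surface at z = 0. Lengths are in m, angles in rad, forces in N, time in s.
With the tool pointing down it reaches from about 0.4 to 0.875 m from the base axis. Payload 19.3 kg.
Tool frame: the origin (TCP) lies at the very end of the fingers, on their centre line; the grasp point (between the pads) lies 19 mm behind it; z points along the fingers, y is the line along which they close (so a half turn about z gives the same grasp; the last joint's range is limited). The gripper opens to 85 mm and grips with 20 to 120 N. Pads are 22 mm wide; open, the fingers measure 114 mm over their backs; the gripper's body (76 mm by 85 mm) begins 54 mm behind the grasp point. The pads swing forward as they close: fully open they stand 13 mm farther back than shut.
Start: joints at [-1.178, 0.521, -0.036, 1.599, 0.021, 1.021, -0.113], TCP at [0.279, 0.559, 0.231] pointing down, gripper open.
Joint ranges: [-2.91, 2.91], [-0.3, 2.13], [-1.5, 1.42], [0.17, 2.43], [-1.26, 4.41], [0.16, 1.93], [-2.52, 2.52]. Speed limits (rad/s): [1.89, 1.89, 2.39, 2.39, 3.01, 3.01, 3.01].

INTERFACE

Orientations are given as [roll, pitch, yaw] about the fixed x, y, z axes, in that order (R = Rz(yaw) Ry(pitch) Rx(roll)).
In Python, from workcell import monitor, optics, workorder gives the robot as it stands.
- The arm moves only by the tool apply_moves, never from a script. Its arguments are lists of equal length, an entry for each row: "linear": the shift along the tool's x, y, z each as a share of 0.1 m, from -1 to 1, a list of three; "delta_rot": the turn, a rotation vector about the tool's x, y, z each as a share of 120 degrees, from -1 to 1, a list of three. A call has exactly 5 rows; each row is the pose to reach, as a shift and turn from the pose commanded when the call began, along the tool's axes at that moment; what a row does not reach only later rows make up. A row lasts 1/12 s, in which the tool goes at most 41.7 mm and 7.16 degrees, less where a joint would pass 70% of its speed; a pose out of reach is approached as far as the arm can. A call with a number of a shift or a turn outside -1 to 1 is refused whole. A call with a gripper value outside its range is refused whole. "gripper" is the opening, from -1 (shut) to 1 (fully open), set as the call begins (left out, the last holds). The fingers move at their own pace and stop on an object; "force" is the grip in N (left out, the last holds). Time passes only in rows, so rows that repeat a pose let the fingers close, or fill a call up. It gives the time, the measured TCP pose, the force, the opening and the grip force at its end, in the units of the state.
- monitor.observe(): the state, without advancing time (a new reading comes with each control period).
- optics.grab_frame(name): name is "side" or "top" or "wrist"; returns (picture, depth): 400x640x3 uint8, red, green, blue; 400x640 float32, m along the optical axis (not along the pixel's ray), 0 where there is no reading.
- optics.camera_info(name): a dict with "fx", "fy", "cx", "cy" (pixels), "rvec" (rotation vector, rad) and "tvec" (3), from world to camera coordinates, as OpenCV has them; the wrist camera has in their place "T_tool_cam" (4x4, takes a point from camera to tool coordinates, whose origin is the TCP and whose axes are the flange's). Camera axes: x right, y down, z forward; pixel columns grow to the right and rows downward; lengths in m; the calibration is good to about 2 mm. A picture is of the moment at which its call begins: read the wrist's pose just before it. camera_info takes no time and is no camera call.
- workorder.job_done(): hands the job in; it is judged then, once.
The state is a dict: "clock": time; "qpos": joint angles; "qd": joint speeds; "joint_efforts": joint torques, N m; "position": TCP position; "tool_rot": TCP orientation; "force": force on the tool from outside, world axes, zero at the start; "moment": the same for the moment, N m; "grip_width": finger opening in m; "finger_force": force on a finger pad.
Only numpy, scipy, OpenCV 4.12 (cv2) and the standard library are available. Lean on these libraries where they do the work, as an engineer would, in place of code of your own. Each camera call takes 0.05 s, during which the arm holds its last target. There are 200 camera calls.

## Working session

There is one attempt and no reset: what is moved stays moved. The work goes in short steps, Python scripts to look and compute and a tool call to move; the robot and the scene stay as the last step left them, time stands still between calls to the robot, and variables do not carry over. Pictures are saved under pics/ and viewed, at most 10 in all, crops included, and the job is handed in when it is done.

Besides the shell and the picture viewer there is one more tool, called by a JSON object that holds its "api" and its "payload", one argument or row to a line. apply_moves: Moves the arm, as the interface text tells. Its arguments: {"type":"object","properties":{"linear":{"type":"array"},"delta_rot":{"type":"array"},"gripper":{"type":"number"},"force":{"type":"number"}},"required":["linear","delta_rot"]}

```bash
mkdir -p pics; ls; cat > h.py <<'E'
import numpy as np, cv2
from scipy.spatial.transform import Rotation as R
from workcell import monitor, optics, workorder
def Tcam(name, st=None):
    i=optics.camera_info(name); K=np.array([[i['fx'],0,i['cx']],[0,i['fy'],i['cy']],[0,0,1]])
    if 'T_tool_cam' in i:
        T=np.eye(4); T[:3,:3]=R.from_euler('xyz',st['tool_rot']).as_matrix(); T[:3,3]=st['position']
        return K, T@np.array(i['T_tool_cam'])
    Rm=cv2.Rodrigues(np.array(i['rvec'],float))[0]; T=np.eye(4); T[:3,:3]=Rm.T; T[:3,3]=-Rm.T@np.array(i['tvec']).ravel()
    return K,T
def grab(name):
    st=monitor.observe(); im,d=optics.grab_frame(name); K,T=Tcam(name,st); return im,d,K,T
def ray(K,T,u,v):
    d=T[:3,:3]@np.array([(u-K[0,2])/K[0,0],(v-K[1,2])/K[1,1],1.]); return T[:3,3],d
def onplane(K,T,u,v,z):
    o,d=ray(K,T,u,v); return o+d*(z-o[2])/d[2]
def cloud(d,K,T):
    v,u=np.mgrid[:d.shape[0],:d.shape[1]]
    P=np.stack([(u-K[0,2])/K[0,0]*d,(v-K[1,2])/K[1,1]*d,d],-1)
    return P@T[:3,:3].T+T[:3,3]
def proj(K,T,p):
    q=T[:3,:3].T@(np.array(p)-T[:3,3]); q=K@q; return q[:2]/q[2]
def goto(p,rpy,st=None):
    """shift/turn shares from the present pose to p,rpy"""
    st=st or monitor.observe(); A=R.from_euler('xyz',st['tool_rot']); B=R.from_euler('xyz',rpy)
    return (A.inv().apply(np.array(p)-st['position'])/0.1).round(3),((A.inv()*B).as_rotvec()/np.radians(120)).round(4)
E
python3 - <<'E'
from h import *
st=monitor.observe(); print(st)
for n in('top','side'):
    im,d,K,T=grab(n); np.savez(f'{n}0.npz',im=im,d=d,K=K,T=T); cv2.imwrite(f'pics/{n}0.png',im[:,:,::-1]); print(n,T.round(3),K[0,0])
print(optics.camera_info('wrist'))
E
```

```text
pics
{'clock': 0.0, 'qpos': array([-1.17818802,  0.52200128, -0.03629421,  1.59999492,  0.02119889,
        1.02111643, -0.11276236]), 'qd': array([-6.09739682e-04, -1.28043252e-04, -7.41730995e-04,  1.11994962e-03,
        1.89241526e-03,  9.34769162e-05, -2.10543738e-05]), 'joint_efforts': array([ 6.77204844e-04, -9.27104974e+01,  1.98045239e+00, -3.69926727e+01,
        1.79423840e-02,  8.29517405e-03,  4.94807352e-05]), 'position': array([0.2789391 , 0.55892453, 0.23073873]), 'tool_rot': array([-3.14046168e+00,  9.71660926e-05,  2.67878248e+00]), 'force': array([-0.02277949,  0.13984633,  0.46747191]), 'moment': array([ 0.04444861, -0.00472984, -0.02294565]), 'finger_force': 0.0, 'grip_width': 0.08556114547047043}
top [[-2.900e-02 -9.930e-01  1.190e-01  3.320e-01]
 [-1.000e+00  3.000e-02 -1.000e-03 -3.200e-02]
 [-3.000e-03 -1.180e-01 -9.930e-01  1.563e+00]
 [ 0.000e+00  0.000e+00  0.000e+00  1.000e+00]] 482.5007198729203
side [[-0.863 -0.329  0.384 -0.165]
 [-0.506  0.53  -0.681  1.119]
 [ 0.021 -0.781 -0.624  1.19 ]
 [ 0.     0.     0.     1.   ]] 431.41871748605183
{'fx': 333.24908509144785, 'fy': 333.24908509144785, 'cx': 323.917307928911, 'cy': 197.56604934010375, 'T_tool_cam': array([[ 3.64904710e-04, -9.45906811e-01, -3.24438240e-01,
         8.34847935e-02],
       [ 9.99999247e-01, -3.51086094e-05,  1.22708688e-03,
        -1.19383986e-03],
       [-1.17210041e-03, -3.24438443e-01,  9.45906086e-01,
        -1.41965664e-01],
       [ 0.00000000e+00,  0.00000000e+00,  0.00000000e+00,
         1.00000000e+00]])}
```

View pics/top0.png

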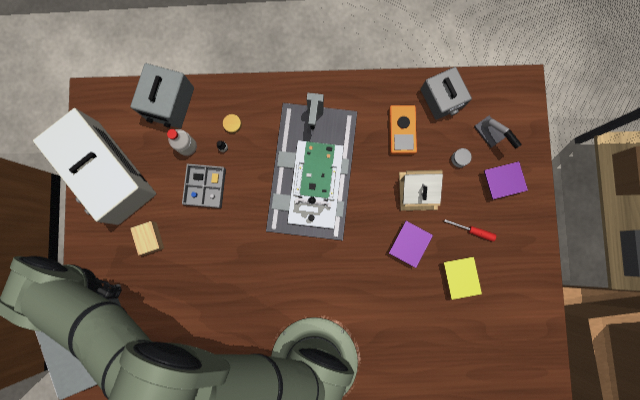

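View pics/side0.png

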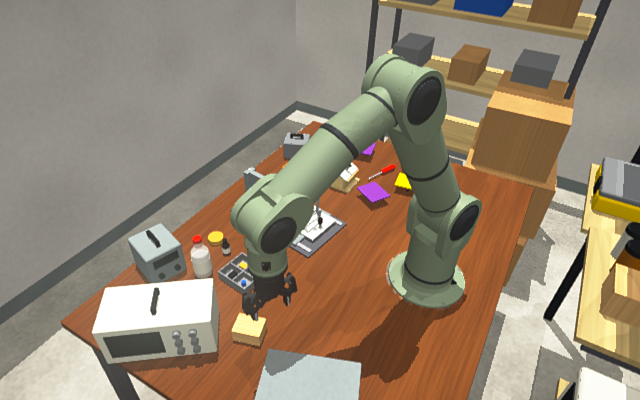

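The top view shows the jig at about (312,170), with the carrier knob near (311,218). Candidates for the cover are the grey plate on the wooden rest (421,190), purple plates (506,180) and (411,245), and a yellow plate (463,278). The plate on the rest fits: it is aluminium, tipped, and has the black handle. I'll confirm that in a crop.

```bash
python3 - <<'E'
from h import *
z=np.load('top0.npz'); im,d,K,T=[z[k] for k in('im','d','K','T')]
P=cloud(d,K,T)
a=cv2.resize(im[85:250,260:360],None,fx=4,fy=4*.9,interpolation=cv2.INTER_CUBIC)[:590]
b=cv2.resize(im[155:225,385:460],None,fx=5,fy=5,interpolation=cv2.INTER_CUBIC)
c=np.zeros((max(a.shape[0],b.shape[0]),a.shape[1]+b.shape[1],3),np.uint8); c[:a.shape[0],:a.shape[1]]=a; c[:b.shape[0],a.shape[1]:]=b
cv2.imwrite('pics/crop0.png',c[:,:,::-1])
for u,v in [(311,218),(311,200),(421,190),(421,180),(405,190),(438,190),(408,175),(440,175),(405,205),(438,207),(315,100),(268,234),(343,239),(285,104),(356,110),(440,140),(460,158),(403,130),(205,187),(180,140)]:
    print((u,v),P[v,u].round(3))
E
```

```text
(311, 218) [ 0.445 -0.001  0.071]
(311, 200) [ 0.486 -0.006  0.207]
(421, 190) [ 0.52  -0.343  0.088]
(421, 180) [ 0.548 -0.34   0.108]
(405, 190) [ 0.521 -0.293  0.09 ]
(438, 190) [ 0.518 -0.395  0.088]
(408, 175) [ 0.565 -0.301  0.11 ]
(440, 175) [ 0.561 -0.397  0.116]
(405, 205) [ 0.478 -0.297  0.054]
(438, 207) [ 0.474 -0.414 -0.001]
(315, 100) [ 0.794 -0.025  0.155]
(268, 234) [0.403 0.14  0.001]
(343, 239) [ 0.38  -0.102 -0.007]
(285, 104) [0.832 0.076 0.008]
(356, 110) [ 0.806 -0.16   0.   ]
(440, 140) [ 0.697 -0.434 -0.003]
(460, 158) [ 0.627 -0.486  0.033]
(403, 130) [ 0.724 -0.306  0.039]
(205, 187) [0.56  0.341 0.014]
(180, 140) [0.69  0.39  0.127]
```

View pics/crop0.png

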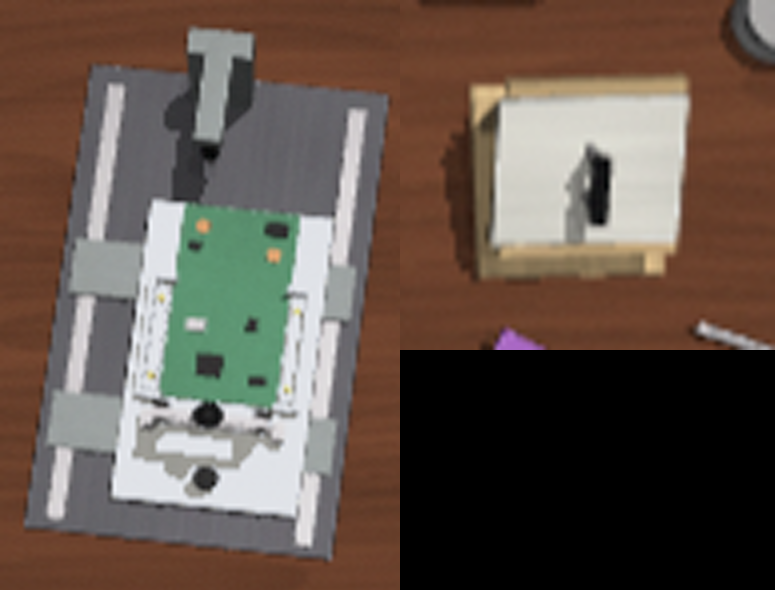

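The crop confirms it: the light aluminium plate with the black handle bar lies on the plywood rest, at about (421,190). I'll leave the purple and yellow plates alone. The jig's axes are turned by about -8.5°, and the clamp stands open with its ball at (311,200). Next I move the wrist camera over the jig.

```bash
cat >> h.py <<'E'
def plan(targets, st=None):
    """print calls (end shares) through targets [(p,rpy deg)]"""
    st=st or monitor.observe(); p=np.array(st['position']); A=R.from_euler('xyz',st['tool_rot'])
    for q,rpy in targets:
        q=np.array(q); B=R.from_euler('xyz',rpy,degrees=True)
        for n in range(1,12):
            rv=(A.inv()*B).as_rotvec(); C=[A*R.from_rotvec(rv*k/n) for k in range(n+1)]; s=[C[k].inv().apply((q-p)/n)/.1 for k in range(n)]
            if np.abs(s).max()<=1 and np.degrees(np.linalg.norm(rv))/n<=35.5: break
        print('->',q.round(3),rpy)
        for k in range(n): print('  ',s[k].round(3).tolist(),(rv/n/np.radians(120)).round(3).tolist())
        p,A=q,B
E
python3 - <<'E'
from h import *
plan([((.42,.40,.34),(180,0,100)),((.54,0.0,.36),(180,0,0))])
E
```

```text
-> [0.42 0.4  0.34] (180, 0, 100)
   [-0.657, -0.265, -0.364] [-0.0, 0.0, 0.149]
   [-0.707, -0.051, -0.364] [-0.0, 0.0, 0.149]
   [-0.688, 0.168, -0.364] [-0.0, 0.0, 0.149]
-> [0.54 0.   0.36] (180, 0, 0)
   [-0.83, 0.097, -0.04] [0.0, -0.0, 0.167]
   [-0.746, 0.375, -0.04] [0.0, -0.0, 0.167]
   [-0.573, 0.608, -0.04] [0.0, -0.0, 0.167]
   [-0.33, 0.767, -0.04] [0.0, -0.0, 0.167]
   [-0.048, 0.834, -0.04] [0.0, -0.0, 0.167]
```

{"api": "apply_moves", "payload": {
  "linear": [
    [-0.66, -0.26, -0.36],
    [-0.66, -0.26, -0.36],
    [-0.66, -0.26, -0.36],
    [-0.66, -0.26, -0.36],
    [-0.66, -0.26, -0.36]
  ],
  "delta_rot": [
    [0, 0, 0.05],
    [0, 0, 0.1],
    [0, 0, 0.15],
    [0, 0, 0.15],
    [0, 0, 0.15]
  ]
}}

```text
clock: 0.52
position: [0.3261, 0.5066, 0.2671]
tool_rot: [-3.141, -0.0, 2.368]
force: [-0.8, -0.8, -0.1]
grip_width: 0.0852
finger_force: 0.0
```

{"api": "apply_moves", "payload": {
  "linear": [
    [-0.7, -0.05, -0.36],
    [-0.7, -0.05, -0.36],
    [-0.7, -0.05, -0.36],
    [-0.7, -0.05, -0.36],
    [-0.7, -0.05, -0.36]
  ],
  "delta_rot": [
    [0, 0, 0.05],
    [0, 0, 0.1],
    [0, 0, 0.15],
    [0, 0, 0.15],
    [0, 0, 0.15]
  ]
}}

```text
clock: 0.93
position: [0.3717, 0.4547, 0.3025]
tool_rot: [-3.14, 0.0, 2.057]
force: [0.1, 0.9, 0.3]
grip_width: 0.0856
finger_force: 0.0
```

{"api": "apply_moves", "payload": {
  "linear": [
    [-0.7, 0.17, -0.36],
    [-0.7, 0.17, -0.36],
    [-0.7, 0.17, -0.36],
    [-0.7, 0.17, -0.36],
    [-0.7, 0.17, -0.36]
  ],
  "delta_rot": [
    [0, 0, 0.05],
    [0, 0, 0.1],
    [0, 0, 0.15],
    [0, 0, 0.15],
    [0, 0, 0.15]
  ]
}}

```text
clock: 1.35
position: [0.4189, 0.4008, 0.3383]
tool_rot: [-3.14, 0.0, 1.745]
force: [-0.9, 0.1, -0.9]
grip_width: 0.0855
finger_force: 0.0
```

{"api": "apply_moves", "payload": {
  "linear": [
    [-0.83, 0.1, -0.04],
    [-0.83, 0.1, -0.04],
    [-0.83, 0.1, -0.04],
    [-0.83, 0.1, -0.04],
    [-0.83, 0.1, -0.04]
  ],
  "delta_rot": [
    [0, 0, 0.05],
    [0, 0, 0.1],
    [0, 0, 0.15],
    [0, 0, 0.167],
    [0, 0, 0.167]
  ]
}}

```text
clock: 1.77
position: [0.4428, 0.3204, 0.3425]
tool_rot: [-3.141, 0.001, 1.392]
force: [0.7, 0.8, 0.1]
grip_width: 0.0858
finger_force: 0.0
```

{"api": "apply_moves", "payload": {
  "linear": [
    [-0.75, 0.37, -0.04],
    [-0.75, 0.37, -0.04],
    [-0.75, 0.37, -0.04],
    [-0.75, 0.37, -0.04],
    [-0.75, 0.37, -0.04]
  ],
  "delta_rot": [
    [0, 0, 0.05],
    [0, 0, 0.1],
    [0, 0, 0.15],
    [0, 0, 0.167],
    [0, 0, 0.167]
  ]
}}

```text
clock: 2.18
position: [0.4658, 0.2399, 0.3467]
tool_rot: [-3.141, 0.001, 1.042]
force: [0.2, 0.3, -0.3]
grip_width: 0.0855
finger_force: 0.0
```

{"api": "apply_moves", "payload": {
  "linear": [
    [-0.57, 0.61, -0.04],
    [-0.57, 0.61, -0.04],
    [-0.57, 0.61, -0.04],
    [-0.57, 0.61, -0.04],
    [-0.57, 0.61, -0.04]
  ],
  "delta_rot": [
    [0, 0, 0.05],
    [0, 0, 0.1],
    [0, 0, 0.15],
    [0, 0, 0.167],
    [0, 0, 0.167]
  ]
}}

```text
clock: 2.6
position: [0.4896, 0.1598, 0.3508]
tool_rot: [-3.141, 0.001, 0.692]
force: [-0.2, 0.6, -0.2]
grip_width: 0.0852
finger_force: 0.0
```

{"api": "apply_moves", "payload": {
  "linear": [
    [-0.33, 0.77, -0.04],
    [-0.33, 0.77, -0.04],
    [-0.33, 0.77, -0.04],
    [-0.33, 0.77, -0.04],
    [-0.33, 0.77, -0.04]
  ],
  "delta_rot": [
    [0, 0, 0.05],
    [0, 0, 0.1],
    [0, 0, 0.15],
    [0, 0, 0.167],
    [0, 0, 0.167]
  ]
}}

```text
clock: 3.02
position: [0.5132, 0.0792, 0.3548]
tool_rot: [3.141, 0.001, 0.342]
force: [-0.8, 0.1, 0.1]
grip_width: 0.0853
finger_force: 0.0
```

{"api": "apply_moves", "payload": {
  "linear": [
    [-0.05, 0.83, -0.04],
    [-0.05, 0.83, -0.04],
    [-0.05, 0.83, -0.04],
    [-0.05, 0.83, -0.04],
    [-0.05, 0.83, -0.04]
  ],
  "delta_rot": [
    [0, 0, 0.05],
    [0, 0, 0.1],
    [0, 0, 0.15],
    [0, 0, 0.167],
    [0, 0, 0.167]
  ]
}}

```text
clock: 3.43
position: [0.5361, -0.0008, 0.3588]
tool_rot: [3.141, 0.001, -0.008]
force: [-0.1, 0.6, -0.5]
grip_width: 0.0854
finger_force: 0.0
```

```bash
python3 - <<'E'
from h import *
im,d,K,T=grab('wrist'); im,d,K,T=grab('wrist'); np.savez('w1.npz',im=im,d=d,K=K,T=T); cv2.imwrite('pics/w1.png',im[:,:,::-1])
print(monitor.observe(),T.round(3))
E
```

```text
{'clock': 3.5333, 'qpos': array([-0.66086698,  0.32285424,  0.73407591,  1.68474101, -0.22800012,
        1.22257839, -1.44961891]), 'qd': array([-0.00128118, -0.00542683,  0.00449559,  0.00199981,  0.00023132,
        0.00053699, -0.01163208]), 'joint_efforts': array([ 6.62123244e-01, -6.05110431e+01,  1.10290235e+01, -3.97607160e+01,
        1.80354126e-02,  2.78226515e-03, -2.64040260e-01]), 'position': array([ 5.35994704e-01, -3.45681957e-04,  3.58935951e-01]), 'tool_rot': array([ 3.14154098e+00,  6.85536352e-04, -4.88979230e-03]), 'force': array([ 0.42058471,  0.29095026, -0.6170694 ]), 'moment': array([ 0.0335355 , -0.0197618 , -0.03887075]), 'finger_force': 0.0, 'grip_width': 0.08526072673949635} [[-0.005 -0.946 -0.324  0.619]
 [-1.     0.004  0.002 -0.002]
 [-0.001  0.324 -0.946  0.501]
 [ 0.     0.     0.     1.   ]]
```

View pics/w1.png

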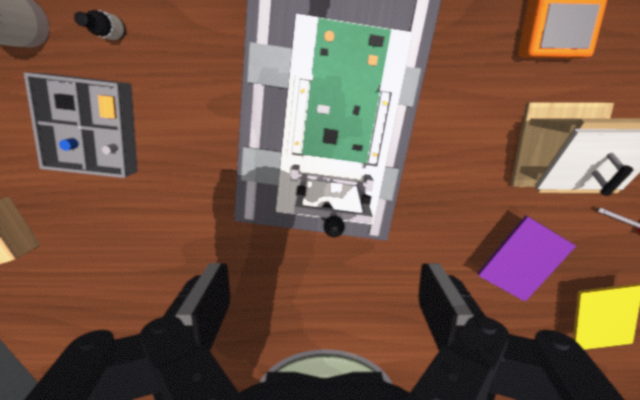

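The wrist view shows the round pad at (329,36), the square pad at (373,60), the clamp ball at (334,226), and the cover and handle at (605,165). Next I take a second view nearer the rest.

{"api": "apply_moves", "payload": {
  "linear": [
    [-0.2, 0.9, 0],
    [-0.2, 0.9, 0],
    [-0.2, 0.9, 0],
    [-0.2, 0.9, 0],
    [-0.2, 0.9, 0]
  ],
  "delta_rot": [
    [0, 0, 0],
    [0, 0, 0],
    [0, 0, 0],
    [0, 0, 0],
    [0, 0, 0]
  ]
}}

```text
clock: 3.95
position: [0.5149, -0.0909, 0.3593]
tool_rot: [-3.141, -0.0, -0.009]
force: [0.1, 0.0, 1.2]
grip_width: 0.0855
finger_force: 0.0
```

{"api": "apply_moves", "payload": {
  "linear": [
    [-0.3, 0.9, 0],
    [-0.3, 0.9, 0],
    [-0.3, 0.9, 0],
    [-0.3, 0.9, 0],
    [-0.3, 0.9, 0]
  ],
  "delta_rot": [
    [0, 0, 0],
    [0, 0, 0],
    [0, 0, 0],
    [0, 0, 0],
    [0, 0, 0]
  ]
}}

```text
clock: 4.37
position: [0.4842, -0.1802, 0.3592]
tool_rot: [-3.141, 0.0, -0.01]
force: [0.1, 0.6, -0.2]
grip_width: 0.0852
finger_force: 0.0
```

```bash
python3 - <<'E'
from h import *
im,d,K,T=grab('wrist'); im,d,K,T=grab('wrist'); np.savez('w2.npz',im=im,d=d,K=K,T=T); cv2.imwrite('pics/w2.png',im[:,:,::-1])
s=monitor.observe(); print(s['position'],s['tool_rot'],s['qpos'].round(2))
E
```

```text
[ 0.48453106 -0.17933416  0.35909958] [-3.14123717e+00  2.36433357e-04 -8.96970334e-03] [-0.37  0.29  0.79  1.73 -0.22  1.21 -1.1 ]
```

View pics/w2.png

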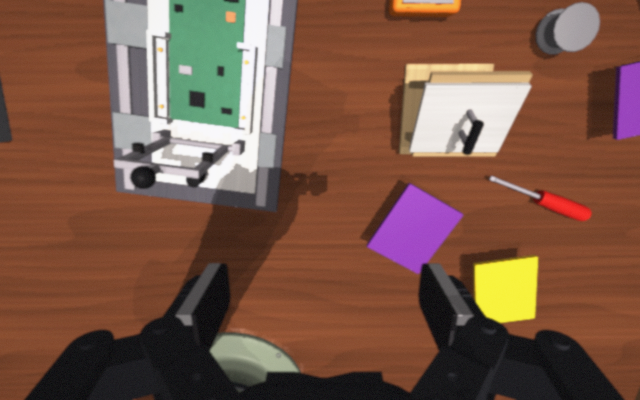

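The cover plate is at (470,118), its handle bar at (473,136), the ball at (143,177) and the square pad at (231,16). The knob is hidden behind the clamp's crossbar at (195,180). Now I measure these.

```bash
python3 - <<'E'
from h import *
z=np.load('w2.npz'); im,d,K,T=[z[k] for k in('im','d','K','T')]; P=cloud(d,K,T)
hsv=cv2.cvtColor(im,cv2.COLOR_RGB2HSV)
roi=np.zeros(d.shape,bool); roi[66:160,400:536]=1
m=roi&(hsv[...,1]<40)&(hsv[...,2]>150)
m=cv2.morphologyEx(m.astype(np.uint8),cv2.MORPH_OPEN,np.ones((3,3)))>0
Q=P[cv2.erode(m.astype(np.uint8),np.ones((5,5)))>0]; 
for _ in range(3):
    c=Q.mean(0); n=np.linalg.svd(Q-c,full_matrices=False)[2][2]; n*=np.sign(n[2]); r=(Q-c)@n; Q=Q[abs(r)<2.5*r.std()+1e-4]
print('plate n',n,'tilt',np.degrees(np.arccos(n[2])),'az',np.degrees(np.arctan2(-n[1],-n[0])),'rms',r.std(),len(Q))
# corners by intersecting edge rays with plane
cs,_=cv2.findContours(m.astype(np.uint8),cv2.RETR_EXTERNAL,cv2.CHAIN_APPROX_NONE); cc=max(cs,key=cv2.contourArea)
X=[]
for u,v in cv2.convexHull(cc).reshape(-1,2):
    o,dr=ray(K,T,u,v); X.append(o+dr*((c-o)@n)/(dr@n))
X=np.array(X); ex=np.cross([0,1,0],n); ex/=np.linalg.norm(ex); ey=np.cross(n,ex)
q=np.c_[(X-c)@ex,(X-c)@ey].astype(np.float32)*1000
print('rect',cv2.minAreaRect(q)); rc=cv2.minAreaRect(q)[0]; ctr=c+ex*rc[0]/1e3+ey*rc[1]/1e3; print('plate top centre',ctr,'ex',ex,'box',[ (c+ex*b[0]/1e3+ey*b[1]/1e3).round(4).tolist() for b in cv2.boxPoints(cv2.minAreaRect(q))])
print('expected handle centre from plate',ctr+n*.030)
h=roi&(hsv[...,2]<70); H=P[h]; dist=(H-ctr)@n; print('handle heights',np.percentile(dist,[5,25,50,75,95]))
H2=H[(dist>.027)&(dist<.05)]; print('handle top n',len(H2),'median',np.median(H2,0)); 
h1=np.argwhere(h)
o=H2-H2.mean(0); print('extent x',np.ptp(o@ex),'y',np.ptp(o@ey),'mid',H2.mean(0), 'dir',np.linalg.svd(o,full_matrices=False)[2][0])
# pads in w1
def pads(f):
    z=np.load(f); im,d,K,T=[z[k] for k in('im','d','K','T')]; P=cloud(d,K,T); hsv=cv2.cvtColor(im,cv2.COLOR_RGB2HSV)
    m=((hsv[...,0]>8)&(hsv[...,0]<20)&(hsv[...,1]>100)&(hsv[...,2]>200)).astype(np.uint8)
    k,l,s,ce=cv2.connectedComponentsWithStats(m)
    for i in range(1,k):
        if s[i,4]>15: print(f,ce[i].round(1),s[i].tolist(),onplane(K,T,*ce[i],.0345).round(4),'depthz',np.median(P[l==i],0).round(4))
    return im,d,K,T,P,hsv
pads('w1.npz'); pads('w2.npz')
for f,(u,v) in (('w1.npz',(334,226)),('w2.npz',(143,177))):
    z=np.load(f); im,d,K,T=[z[k] for k in('im','d','K','T')]; P=cloud(d,K,T)
    w=np.zeros(d.shape,bool); w[v-16:v+17,u-16:u+17]=1; w&=(im.max(-1)<60)&(P[...,2]>.15)
    vv,uu=np.nonzero(w); q=P[w]; print('ball',uu.mean(),vv.mean(),len(uu),q.mean(0)); o,dr=ray(K,T,uu.mean(),vv.mean()); print(o,dr)
E
```

```text
plate n [-0.49738589  0.00298937  0.86752426] tilt 29.827795131677398 az -0.34435274012275413 rms 0.0006512484040563986 4910
rect ((-8.481304168701172, -1.9860649108886719), (116.28070068359375, 97.19337463378906), 89.51567077636719)
plate top centre [ 0.52462406 -0.35033242  0.09127246] ex [ 0.86752814 -0.          0.49738811] box [[0.482, -0.4081, 0.067], [0.5663, -0.4089, 0.1154], [0.5673, -0.2926, 0.1155], [0.483, -0.2918, 0.0672]]
expected handle centre from plate [ 0.50970249 -0.35024274  0.11729819]
handle heights [0.02997406 0.03317485 0.0348241  0.03566513 0.0365575 ]
handle top n 291 median [ 0.50915631 -0.34752519  0.12255339]
extent x 0.04190771945089895 y 0.009741778462920993 mid [ 0.50933099 -0.34793598  0.12191965] dir [-0.8840775   0.02639951 -0.46659408]
w1.npz [563.6  29.7] [530, 0, 77, 56, 1431] [ 0.682  -0.3041  0.0345] depthz [ 0.6795 -0.3001  0.0327]
w1.npz [328.9  35.7] [325, 31, 9, 10, 72] [ 0.6765 -0.0082  0.0345] depthz [ 0.6762 -0.0083  0.0338]
w1.npz [372.2  59.9] [368, 56, 9, 9, 66] [ 0.6478 -0.0643  0.0345] depthz [ 0.6478 -0.0643  0.0341]
w1.npz [105.  
[... 921 characters left out ...]
, 80, 16, 154] [ 0.582  -0.3576  0.0345] depthz [ 0.5798 -0.3445  0.0076]
w2.npz [481.1  77.5] [432, 75, 99, 7, 583] [ 0.5735 -0.3879  0.0345] depthz [ 0.5726 -0.3546  0.1096]
w2.npz [439.9 154.7] [414, 153, 50, 3, 75] [ 0.471  -0.3444  0.0345] depthz [ 0.4762 -0.3389  0.0614]
w2.npz [482.8 154.6] [471, 154, 25, 2, 40] [ 0.4706 -0.405   0.0345] depthz [ 0.4757 -0.3917  0.0611]
ball 333.45714285714286 225.61428571428573 350 [ 0.49016026 -0.01024012  0.20697196]
[ 0.61911636 -0.00186953  0.5007304 ] [-0.40347417 -0.02624105 -0.91892513]
ball 143.41545893719805 176.8647342995169 414 [ 0.4882367  -0.01506505  0.20620198]
[ 0.56744754 -0.1814252   0.50106186] [-0.25949299  0.5451176  -0.96578754]
```

```bash
python3 - <<'E'
from h import *
z=np.load('w1.npz'); im,d,K,T=[z[k] for k in('im','d','K','T')]; P=cloud(d,K,T)
# long straight edges within the jig, by Hough, mapped on their depth height
g=cv2.cvtColor(im,cv2.COLOR_RGB2GRAY); E=cv2.Canny(g,50,120)
seg=cv2.createLineSegmentDetector().detect(g)[0].reshape(-1,4)
for s in seg:
    if 235<s[[0,2]].min() and s[[0,2]].max()<445 and max(s[1],s[3])<245 and np.hypot(s[2]-s[0],s[3]-s[1])>60:
        a=onplane(K,T,s[0],s[1],.02);b=onplane(K,T,s[2],s[3],.02); v=b-a; v*=np.sign(v[0])
        print(s.round(0).tolist(),'yaw',np.degrees(np.arctan2(v[1],v[0])).round(2),'len',np.linalg.norm(v).round(3))
plan([((.485,-.31,.26),(180,-15,-.4)),((.479,-.350,.170),(180,-30,-.4)),((.5191,-.35,.1008),(180,-30,-.4))])
E
```

```text
[295.0, 14.0, 280.0, 167.0] yaw -8.4 len 0.202
[414.0, 68.0, 429.0, 0.0] yaw -8.47 len 0.081
[393.0, 167.0, 406.0, 104.0] yaw -8.4 len 0.09
[361.0, 162.0, 292.0, 154.0] yaw 83.19 len 0.101
[258.0, 148.0, 264.0, 83.0] yaw -8.54 len 0.09
[392.0, 93.0, 378.0, 166.0] yaw -8.36 len 0.103
[253.0, 83.0, 249.0, 147.0] yaw -8.29 len 0.088
[301.0, 152.0, 310.0, 81.0] yaw -8.24 len 0.099
[376.0, 211.0, 393.0, 123.0] yaw -8.0 len 0.134
[425.0, 67.0, 440.0, 0.0] yaw -8.11 len 0.079
-> [ 0.485 -0.31   0.26 ] (180, -15, -0.4)
   [0.008, 0.653, 0.495] [-0.0, 0.063, -0.0]
   [-0.057, 0.653, 0.492] [-0.0, 0.063, -0.0]
-> [ 0.479 -0.35   0.17 ] (180, -30, -0.4)
   [-0.288, 0.4, 0.855] [-0.0, 0.125, 0.0]
-> [ 0.519 -0.35   0.101] (180, -30, -0.4)
   [0.001, -0.003, 0.8] [0.0, 0.0, 0.0]
```

{"api": "apply_moves", "payload": {
  "linear": [
    [0, 0.65, 0.5],
    [0, 0.65, 0.5],
    [0, 0.65, 0.5],
    [0, 0.65, 0.5],
    [0, 0.65, 0.5]
  ],
  "delta_rot": [
    [0, 0.02, 0],
    [0, 0.04, 0],
    [0, 0.063, 0],
    [0, 0.063, 0],
    [0, 0.063, 0]
  ]
}}

```text
clock: 4.88
position: [0.4834, -0.2448, 0.3095]
tool_rot: [-3.141, -0.131, -0.011]
force: [1.4, 0.7, -0.0]
grip_width: 0.0851
finger_force: 0.0
```

{"api": "apply_moves", "payload": {
  "linear": [
    [-0.06, 0.65, 0.49],
    [-0.06, 0.65, 0.49],
    [-0.06, 0.65, 0.49],
    [-0.06, 0.65, 0.49],
    [-0.06, 0.65, 0.49]
  ],
  "delta_rot": [
    [0, 0.02, 0],
    [0, 0.04, 0],
    [0, 0.063, 0],
    [0, 0.063, 0],
    [0, 0.063, 0]
  ]
}}

```text
clock: 5.3
position: [0.4836, -0.3098, 0.2605]
tool_rot: [-3.141, -0.263, -0.011]
force: [1.2, 1.4, 0.6]
grip_width: 0.0854
finger_force: 0.0
```

{"api": "apply_moves", "payload": {
  "linear": [
    [-0.1, 0.13, 0.28],
    [-0.2, 0.27, 0.56],
    [-0.29, 0.4, 0.85],
    [-0.29, 0.4, 0.85],
    [-0.29, 0.4, 0.85]
  ],
  "delta_rot": [
    [0, 0.04, 0],
    [0, 0.08, 0],
    [0, 0.125, 0],
    [0, 0.125, 0],
    [0, 0.125, 0]
  ]
}}

```text
clock: 5.72
position: [0.4782, -0.3495, 0.1699]
tool_rot: [-3.14, -0.529, -0.009]
force: [-0.5, -1.2, -0.5]
grip_width: 0.0853
finger_force: 0.0
```

```bash
python3 - <<'E'
from h import *
im,d,K,T=grab('wrist'); im,d,K,T=grab('wrist'); np.savez('w3.npz',im=im,d=d,K=K,T=T); cv2.imwrite('pics/w3.png',im[:,:,::-1])
s=monitor.observe(); print(s['position'],s['tool_rot'],s['qpos'].round(2))
print('handle predicted px',proj(K,T,[.5097,-.350,.1173]))
print(goto((.5191,-.35,.1008),np.radians((180,-30,-.4))))
E
```

```text
[ 0.47670169 -0.35022798  0.16956561] [-3.13863563 -0.52583201 -0.01300216] [ 0.55  0.45  0.22  2.11 -1.21  0.46  0.22]
handle predicted px [321.07844762 212.10933019]
(array([ 0.021, -0.005,  0.808]), array([ 0.    , -0.0011, -0.0025]))
```

View pics/w3.png

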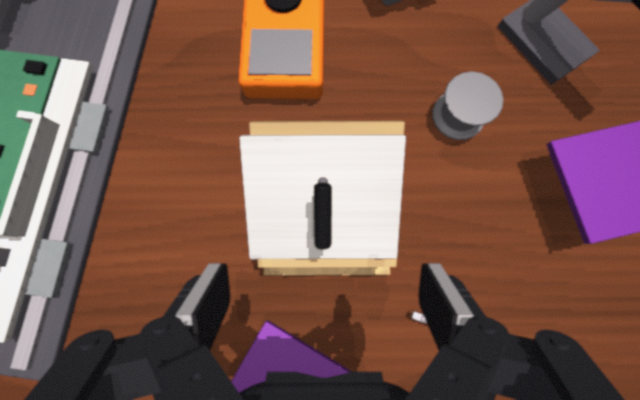

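The handle is at (322,214), where I predicted it. I go in and grip.

{"api": "apply_moves", "payload": {
  "linear": [
    [0, 0, 0.2],
    [0.01, 0, 0.4],
    [0.02, 0, 0.6],
    [0.02, 0, 0.75],
    [0.02, 0, 0.81]
  ],
  "delta_rot": [
    [0, 0, 0],
    [0, 0, 0],
    [0, 0, 0],
    [0, 0, 0],
    [0, 0, -0.002]
  ]
}}

```text
clock: 6.23
position: [0.5225, -0.3494, 0.1013]
tool_rot: [3.141, -0.528, -0.004]
force: [-0.2, 0.4, -0.2]
grip_width: 0.0858
finger_force: 0.0
```

{"api": "apply_moves", "payload": {
  "linear": [
    [0, 0, 0],
    [0, 0, 0],
    [0, 0, 0],
    [0, 0, 0],
    [0, 0, 0]
  ],
  "delta_rot": [
    [0, 0, 0],
    [0, 0, 0],
    [0, 0, 0],
    [0, 0, 0],
    [0, 0, 0]
  ],
  "gripper": -1,
  "force": 50
}}

```text
clock: 6.65
position: [0.5192, -0.3512, 0.1021]
tool_rot: [3.138, -0.526, -0.006]
force: [-0.8, 0.0, -0.7]
grip_width: 0.0255
finger_force: 0.0
```

{"api": "apply_moves", "payload": {
  "linear": [
    [0, 0, 0],
    [0, 0, 0],
    [0, 0, 0],
    [0, 0, 0],
    [0, 0, 0]
  ],
  "delta_rot": [
    [0, 0, 0],
    [0, 0, 0],
    [0, 0, 0],
    [0, 0, 0],
    [0, 0, 0]
  ]
}}

```text
clock: 7.07
position: [0.5189, -0.3514, 0.1019]
tool_rot: [3.139, -0.526, -0.007]
force: [-2.4, 2.3, 6.8]
grip_width: 0.0102
finger_force: 48.7
```

```bash
python3 - <<'E'
from h import *
s=monitor.observe(); print(s)
plan([((.5191-.01,-.35,.1008+.05),(180,-30,-.4)),((.50,-.27,.23),(180,-10,-4)),((.5683,-.0223,.23),(180,0,-8.4))])
E
```

```text
{'clock': 7.0667, 'qpos': array([ 0.79947288,  0.6009999 , -0.18515175,  2.05153129, -1.24786903,
        0.21893526,  0.28529417]), 'qd': array([-9.53341908e-04,  4.45548802e-04, -4.06409351e-04,  1.14432777e-03,
        3.73049400e-06,  2.40793734e-03, -7.80584125e-04]), 'joint_efforts': array([ 1.57254268e-01, -8.21385956e+01, -1.34577289e+00, -2.27954203e+01,
       -5.63657898e-01,  7.12277438e-02, -1.14767009e-02]), 'position': array([ 0.51889092, -0.35141317,  0.10187519]), 'tool_rot': array([ 3.13906144, -0.52646804, -0.00735647]), 'force': array([-2.41977853,  2.31818412,  6.76231966]), 'moment': array([0.33598888, 0.25390769, 0.21990011]), 'finger_force': 48.67518424987793, 'grip_width': 0.010180107122053167}
-> [ 0.509 -0.35   0.151] (180, -30, -0.4)
   [0.161, -0.012, -0.472] [0.001, -0.001, -0.0]
-> [ 0.5  -0.27  0.23] (180, -10, -4)
   [0.312, -0.799, -0.734] [-0.01, -0.167, 0.028]
-> [ 0.568 -0.022  0.23 ] (180, 0, -8.4)
   [0.167, -0.84, 0.029] [-0.001, -0.028, 0.012]
   [0.147, -0.844, 0.018] [-0.001, -0.028, 0.012]
   [0.126, -0.847, 0.009] [-0.001, -0.028, 0.012]
```

{"api": "apply_moves", "payload": {
  "linear": [
    [0.02, 0, -0.08],
    [0.05, 0, -0.18],
    [0.08, 0, -0.3],
    [0.12, 0, -0.4],
    [0.16, 0, -0.48]
  ],
  "delta_rot": [
    [0, 0, 0],
    [0, 0, 0],
    [0, 0, 0],
    [0, 0, 0],
    [0, 0, 0]
  ]
}}

```text
clock: 7.48
position: [0.508, -0.3514, 0.1516]
tool_rot: [3.139, -0.526, -0.008]
force: [-0.1, -0.9, -1.5]
grip_width: 0.0099
finger_force: 48.8
```

{"api": "apply_moves", "payload": {
  "linear": [
    [0.05, -0.1, -0.14],
    [0.1, -0.2, -0.3],
    [0.15, -0.3, -0.4],
    [0.2, -0.4, -0.5],
    [0.2, -0.45, -0.5]
  ],
  "delta_rot": [
    [0, -0.02, 0.005],
    [0, -0.05, 0.01],
    [0, -0.08, 0.015],
    [0, -0.1, 0.015],
    [0, -0.11, 0.015]
  ]
}}

```text
clock: 7.9
position: [0.5018, -0.3054, 0.2064]
tool_rot: [-3.133, -0.293, -0.04]
force: [0.7, 0.4, -2.3]
grip_width: 0.0105
finger_force: 49.0
```

```bash
python3 - <<'E'
from h import *
s=monitor.observe(); print(s['qpos'].round(2),s['position'],s['tool_rot'],s['grip_width'],s['force'])
plan([((.515,-.25,.24),(180,-5,-4)),((.5683,-.0223,.23),(180,0,-8.4))])
E
```

```text
[ 0.19  0.42  0.45  1.96 -0.6   0.63 -0.57] [ 0.50175361 -0.30544446  0.20638086] [-3.13256281 -0.29348295 -0.04026629] 0.010514792497427634 [ 0.74302408  0.37634641 -2.29633535]
-> [ 0.515 -0.25   0.24 ] (180, -5, -4)
   [0.203, -0.562, -0.285] [-0.007, -0.098, 0.014]
-> [ 0.568 -0.022  0.23 ] (180, 0, -8.4)
   [0.121, -0.77, 0.044] [-0.001, -0.014, 0.012]
   [0.102, -0.772, 0.04] [-0.001, -0.014, 0.012]
   [0.084, -0.775, 0.036] [-0.001, -0.014, 0.012]
```

{"api": "apply_moves", "payload": {
  "linear": [
    [0.04, -0.12, -0.1],
    [0.1, -0.25, -0.25],
    [0.14, -0.4, -0.4],
    [0.18, -0.5, -0.5],
    [0.2, -0.56, -0.55]
  ],
  "delta_rot": [
    [0, -0.02, 0.003],
    [0, -0.04, 0.006],
    [-0.003, -0.06, 0.01],
    [-0.007, -0.08, 0.014],
    [-0.007, -0.098, 0.014]
  ]
}}

```text
clock: 8.32
position: [0.5068, -0.2494, 0.2646]
tool_rot: [-3.141, -0.089, -0.069]
force: [-0.1, 0.6, -1.4]
grip_width: 0.0101
finger_force: 49.0
```

{"api": "apply_moves", "payload": {
  "linear": [
    [0.02, -0.15, 0.01],
    [0.05, -0.3, 0.02],
    [0.08, -0.45, 0.03],
    [0.1, -0.6, 0.04],
    [0.12, -0.77, 0.04]
  ],
  "delta_rot": [
    [0, -0.003, 0.003],
    [0, -0.006, 0.006],
    [0, -0.009, 0.009],
    [0, -0.012, 0.011],
    [0, -0.014, 0.012]
  ]
}}

```text
clock: 8.73
position: [0.5236, -0.1744, 0.2601]
tool_rot: [-3.138, -0.059, -0.095]
force: [0.6, 0.0, -2.1]
grip_width: 0.0101
finger_force: 49.0
```

{"api": "apply_moves", "payload": {
  "linear": [
    [0.02, -0.15, 0.01],
    [0.04, -0.3, 0.02],
    [0.06, -0.45, 0.03],
    [0.08, -0.6, 0.04],
    [0.1, -0.77, 0.04]
  ],
  "delta_rot": [
    [0, -0.003, 0.003],
    [0, -0.006, 0.006],
    [0, -0.009, 0.009],
    [0, -0.012, 0.011],
    [0, -0.014, 0.012]
  ]
}}

```text
clock: 9.15
position: [0.541, -0.0987, 0.2571]
tool_rot: [-3.137, -0.03, -0.12]
force: [0.3, -0.4, -2.2]
grip_width: 0.0103
finger_force: 48.9
```

{"api": "apply_moves", "payload": {
  "linear": [
    [0.02, -0.15, 0.01],
    [0.04, -0.3, 0.02],
    [0.06, -0.45, 0.03],
    [0.08, -0.6, 0.03],
    [0.08, -0.77, 0.03]
  ],
  "delta_rot": [
    [0, -0.003, 0.003],
    [0, -0.006, 0.006],
    [0, -0.009, 0.009],
    [0, -0.012, 0.011],
    [0, -0.014, 0.012]
  ]
}}

```text
clock: 9.57
position: [0.5585, -0.0233, 0.2548]
tool_rot: [-3.137, -0.001, -0.145]
force: [0.8, -0.0, -1.0]
grip_width: 0.0098
finger_force: 48.9
```

```bash
python3 - <<'E'
from h import *
im,d,K,T=grab('wrist'); im,d,K,T=grab('wrist'); np.savez('w4.npz',im=im,d=d,K=K,T=T); cv2.imwrite('pics/w4.png',im[:,:,::-1])
s=monitor.observe(); print(s['qpos'].round(2),s['position'],s['tool_rot'],s['grip_width'],s['force'])
print(proj(K,T,[.6765,-.0082,.0345]),proj(K,T,[.648,-.0644,.0345]))
print(goto((.5683,-.0223,.15),np.radians((180,0,-8.4))))
E
```

```text
[-0.51  0.45  0.62  1.77 -0.31  1.01 -1.48] [ 0.55866553 -0.02089446  0.2544261 ] [-3.13593861e+00 -4.45894734e-04 -1.41481032e-01] 0.010481886904282759 [ 0.6490213   0.25236304 -1.66628439]
[296.68698568  50.3015632 ] [355.89426111  71.99994881]
(array([0.097, 0.006, 1.044]), array([-0.0027, -0.0002,  0.0024]))
```

View pics/w4.png

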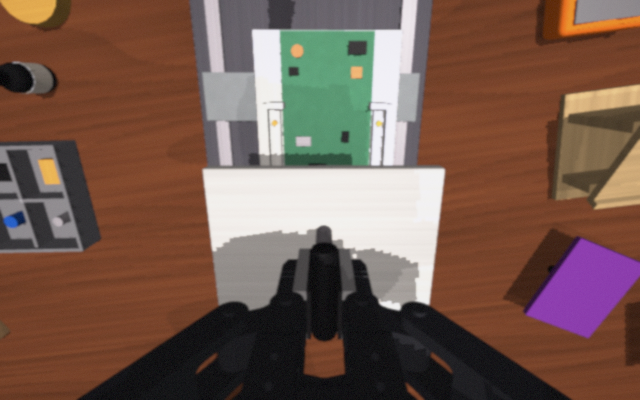

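The cover is held. Its front corners are at (203,169) and (443,167), and the pads are at (297,51) and (356,72), as predicted. I measure the cover's pose in the tool frame before lowering.

```bash
python3 - <<'E'
from h import *
z=np.load('w4.npz'); im,d,K,T=[z[k] for k in('im','d','K','T')]
s=monitor.observe(); Tt=np.eye(4); Tt[:3,:3]=R.from_euler('xyz',s['tool_rot']).as_matrix(); Tt[:3,3]=s['position']
C=np.linalg.inv(Tt)@T   # cam in tool
P=cloud(d,K,C)
w=np.zeros(d.shape,bool); w[174:300,215:435]=1; w&=(abs(P[...,2]-.011)<.008)&(im.min(-1)>90)
Q=P[w]; c=Q.mean(0); n=np.linalg.svd(Q-c,full_matrices=False)[2][2]; n*=-np.sign(n[2]); print('plane z',c,n,'at origin z',c[2]+n[:2]@c[:2]/n[2])
g=cv2.cvtColor(im,cv2.COLOR_RGB2GRAY); seg=cv2.createLineSegmentDetector().detect(g)[0].reshape(-1,4)
def pp(u,v):
    o,r=ray(K,C,u,v); return o+r*((c-o)@n)/(r@n)
for q in seg:
    if 195<min(q[0],q[2]) and max(q[0],q[2])<450 and min(q[1],q[3])>160 and np.hypot(q[2]-q[0],q[3]-q[1])>50:
        a,b=pp(q[0],q[1]),pp(q[2],q[3]); print(q.round(1).tolist(),(a*1e3).round(1),(b*1e3).round(1))
E
```

```text
plane z [ 0.01334387 -0.00028785  0.01216941] [ 0.00438116  0.0066669  -0.99996818] at origin z 0.012112863444349623
[428.8999938964844, 302.8999938964844, 444.5, 170.3000030517578] [-30.5  57.1  12.4] [44.1 57.  12.7]
[201.6999969482422, 169.10000610351562, 217.8000030517578, 303.0] [ 44.9 -58.5  11.9] [-30.1 -58.4  11.6]
[443.1000061035156, 167.6999969482422, 201.89999389648438, 168.0] [45.4 56.2 12.7] [ 45.4 -58.3  11.9]
[229.5, 237.6999969482422, 280.8999938964844, 229.89999389648438] [  9.1 -48.5  11.8] [ 13.4 -22.2  12. ]
```

```bash
python3 - <<'E'
from h import *
z=np.load('w4.npz'); im,d,K,T=[z[k] for k in('im','d','K','T')]; hsv=cv2.cvtColor(im,cv2.COLOR_RGB2HSV)
m=((hsv[...,0]>8)&(hsv[...,0]<20)&(hsv[...,1]>100)&(hsv[...,2]>200)).astype(np.uint8)
k,l,st,ce=cv2.connectedComponentsWithStats(m)
pts=[onplane(K,T,*ce[i],.0345) for i in range(1,k) if 270<ce[i][0]<380 and ce[i][1]<90 and st[i,4]>20]
print(np.round(pts,4)); a,b=pts[0],pts[1]
y=np.radians(-8.4); ex=np.array([np.cos(y),np.sin(y),0]); ey=np.array([-ex[1],ex[0],0])
print('yaw',np.degrees(np.arctan2(*(b-a)[[1,0]])-np.arctan2(-60,-20)))
n1=a-.105*ex-.030*ey; n2=b-.085*ex+.030*ey; print(n1.round(4),n2.round(4))
P=cloud(d,K,T)
# nest walls / carrier side edges near: segments left/right
g=cv2.cvtColor(im,cv2.COLOR_RGB2GRAY); seg=cv2.createLineSegmentDetector().detect(g)[0].reshape(-1,4)
for q in seg:
    L=np.hypot(q[2]-q[0],q[3]-q[1])
    if 190<min(q[0],q[2]) and max(q[0],q[2])<440 and max(q[1],q[3])<170 and L>45:
        A=onplane(K,T,q[0],q[1],.034);B=onplane(K,T,q[2],q[3],.034);v=(B-A)*np.sign((B-A)[0]); print(q.round(0).tolist(),np.degrees(np.arctan2(v[1],v[0])).round(2),'y in jig',((A-n1)@ey*1e3).round(1),((B-n1)@ey*1e3).round(1))
s=monitor.observe(); print(s['position'],s['tool_rot'])
E
```

```text
[[ 0.6764 -0.0082  0.0345]
 [ 0.648  -0.0645  0.0345]]
yaw -8.322628416978468
[ 0.5681 -0.0225  0.0345] [ 0.5683 -0.0224  0.0345]
[401.0, 29.0, 253.0, 29.0] 81.72 y in jig -72.1 72.3
[251.0, 31.0, 259.0, 153.0] -8.33 y in jig 74.2 74.0
[411.0, 74.0, 417.0, 0.0] -8.51 y in jig -85.6 -85.7
[374.0, 31.0, 370.0, 109.0] -8.47 y in jig -46.4 -46.3
[386.0, 111.0, 383.0, 162.0] -8.3 y in jig -63.3 -63.4
[224.0, 73.0, 218.0, 0.0] -8.41 y in jig 104.9 104.9
[403.0, 166.0, 407.0, 121.0] -8.37 y in jig -85.6 -85.6
[282.0, 151.0, 280.0, 31.0] -9.13 y in jig 47.9 46.4
[203.0, 0.0, 211.0, 72.0] -8.25 y in jig 118.6 118.4
[372.0, 113.0, 370.0, 162.0] -8.18 y in jig -48.8 -49.0
[215.0, 120.0, 220.0, 166.0] -8.5 y in jig 118.4 118.5
[201.0, 73.0, 206.0, 120.0] -8.5 y in jig 128.4 128.5
[415.0, 119.0, 422.0, 68.0] -10.55 y in jig -94.3 -96.2
[392.0, 162.0, 400.0, 67.0] -8.52 y in jig -73.6 -73.8
[301.0, 32.0, 371.0, 31.0] 82.21 y in jig 25.8 -42.9
[425.0, 67.0, 431.0, 1.0] -8.3 y in jig -99.7 -99.6
[ 0.55866553 -0.02089446  0.2544261 ] [-3.13593861e+00 -4.45894734e-04 -1.41481032e-01]
```

{"api": "apply_moves", "payload": {
  "linear": [
    [0.03, 0, 0.1],
    [0.06, 0, 0.3],
    [0.1, 0.01, 0.5],
    [0.12, 0.01, 0.7],
    [0.12, 0.01, 0.9]
  ],
  "delta_rot": [
    [0, 0, 0],
    [-0.001, 0, 0.001],
    [-0.002, 0, 0.002],
    [-0.003, 0, 0.002],
    [-0.003, 0, 0.002]
  ]
}}

```text
clock: 10.08
position: [0.5704, -0.0271, 0.1632]
tool_rot: [3.14, -0.001, -0.15]
force: [0.3, -0.2, -1.0]
grip_width: 0.0102
finger_force: 49.0
```

{"api": "apply_moves", "payload": {
  "linear": [
    [0, 0, 0.2],
    [0, 0, 0.4],
    [0, 0, 0.6],
    [0, 0, 0.75],
    [0, 0, 0.84]
  ],
  "delta_rot": [
    [0, 0, 0],
    [0, 0, 0],
    [0, 0, 0],
    [0, 0, 0],
    [0, 0, 0]
  ]
}}

```text
clock: 10.5
position: [0.5694, -0.0272, 0.0786]
tool_rot: [3.139, 0.001, -0.15]
force: [-0.2, 0.3, -2.0]
grip_width: 0.0107
finger_force: 49.0
```

```bash
python3 - <<'E'
from h import *
im,d,K,T=grab('wrist'); im,d,K,T=grab('wrist'); np.savez('w5.npz',im=im,d=d,K=K,T=T); cv2.imwrite('pics/w5.png',im[:,:,::-1])
s=monitor.observe(); print(s['qpos'].round(2),s['position'],s['tool_rot'],s['grip_width'],s['force'])
print(goto((.5706,-.0234,.080),np.radians((180,0,-8.4))))
hsv=cv2.cvtColor(im,cv2.COLOR_RGB2HSV)
m=((hsv[...,0]>8)&(hsv[...,0]<20)&(hsv[...,1]>100)&(hsv[...,2]>200)).astype(np.uint8)
k,l,st,ce=cv2.connectedComponentsWithStats(m)
for i in range(1,k):
    if 200<ce[i][0]<450 and st[i,4]>40: print(ce[i].round(1),st[i,4],onplane(K,T,*ce[i],.0345).round(4))
E
```

```text
[-0.38  0.7   0.47  1.88 -0.48  0.68 -1.34] [ 0.56959684 -0.02701002  0.07933187] [ 3.13943582e+00  7.47658780e-04 -1.49786949e-01] 0.010455061643177827 [-0.45570496 -0.38773015 -0.95378311]
(array([ 0.005, -0.037, -0.007]), array([ 0.001 ,  0.0004, -0.0015]))
[253.9  42. ] 453 [ 0.6762 -0.0084  0.0345]
[370.3  83.2] 432 [ 0.6478 -0.0647  0.0345]
```

View pics/w5.png

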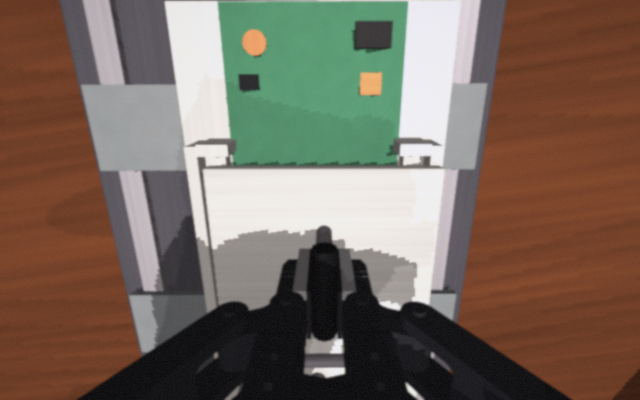

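The cover hangs just above the nest, with a larger gap on its left (203 vs 195), so it is about 3.6 mm off in -y. I correct that.

{"api": "apply_moves", "payload": {
  "linear": [
    [0.01, -0.02, 0],
    [0.01, -0.037, 0],
    [0.01, -0.037, 0],
    [0.01, -0.037, 0],
    [0.01, -0.037, 0]
  ],
  "delta_rot": [
    [0.001, 0, -0.001],
    [0.001, 0, -0.0015],
    [0.001, 0, -0.0015],
    [0.001, 0, -0.0015],
    [0.001, 0, -0.0015]
  ]
}}

```text
clock: 11.02
position: [0.5723, -0.0225, 0.0812]
tool_rot: [-3.14, -0.002, -0.145]
force: [-0.7, 0.5, -1.3]
grip_width: 0.01
finger_force: 48.9
```

```bash
cat > rel.py <<'E'
from h import *
im,d,K,T=grab('wrist'); im,d,K,T=grab('wrist')
s=monitor.observe(); print(s['position'],s['tool_rot'],s['force'])
print(goto((.5706,-.0234,.080),np.radians((180,0,-8.4))))
y=np.radians(-8.4); ex=np.array([np.cos(y),np.sin(y),0]); ey=np.array([-ex[1],ex[0],0]); n0=np.array([.5682,-.0224,0])
P=cloud(d,K,T); Q=(P-n0)@np.array([ex,ey,[0,0,1]]).T*1e3
g=cv2.cvtColor(im,cv2.COLOR_RGB2GRAY); seg=cv2.createLineSegmentDetector().detect(g)[0].reshape(-1,4)
zc=s['position'][2]-.012
for q in seg:
    L=np.hypot(q[2]-q[0],q[3]-q[1])
    if 150<min(q[0],q[2]) and max(q[0],q[2])<480 and min(q[1],q[3])>120 and L>45:
        o=[]
        for z in (zc,.052):
            for k in (0,2):
                p=(onplane(K,T,q[k],q[k+1],z)-n0)*1e3; o.append((round(float(p@ex),1),round(float(p@ey),1)))
        print(q.round(1).tolist(),'covertop',o[:2],'walltop',o[2:])
for v in (200,250):
    print(v,[ (u,Q[v,u].round(0).tolist()) for u in list(range(170,215,5))+list(range(425,465,5))])
print([ (v,Q[v,u].round(0).tolist()) for u in (210,) for v in range(140,180,4)])
E
python3 rel.py
```

```text
[ 0.57215057 -0.02253038  0.08101546] [-3.14058168e+00 -1.81788700e-03 -1.45383189e-01] [-0.4097862  -0.60639176 -1.50881747]
(array([-0.014,  0.011,  0.01 ]), array([-0.0005, -0.0009,  0.0006]))
[441.8999938964844, 167.8000030517578, 204.39999389648438, 168.10000610351562] covertop [(49.6, -56.3), (49.2, 56.3)] walltop [(45.5, -62.5), (45.0, 62.6)]
[166.10000610351562, 252.1999969482422, 152.5, 173.0] covertop [(4.5, 81.3), (46.7, 81.4)] walltop [(-4.6, 90.3), (42.3, 90.4)]
[447.1000061035156, 291.70001220703125, 463.70001220703125, 172.0] covertop [(-19.0, -67.0), (47.6, -67.0)] walltop [(-30.7, -74.4), (43.2, -74.3)]
[210.60000610351562, 294.29998779296875, 158.10000610351562, 294.20001220703125] covertop [(-21.0, 60.9), (-21.0, 89.4)] walltop [(-32.9, 67.7), (-32.9, 99.4)]
[157.8000030517578, 175.5, 169.10000610351562, 243.1999969482422] covertop [(45.5, 79.0), (9.7, 78.9)] walltop [(41.0, 87.8), (1.2, 87.7)]
200 [(170, [12.0, 104.0, 9.0]), (175, [12.0, 101.0, 9.0]), (180, [12.0, 98.0, 9.0]), (185, [12.0, 94.0, 10.0]), (190, [12.0, 91.0, 10.0]), (195, [12.0, 87.0, 9.0]), (200, [1
[... 345 characters left out ...]
7.0, 8.0]), (180, [-26.0, 103.0, 9.0]), (185, [-25.0, 99.0, 10.0]), (190, [-26.0, 96.0, 9.0]), (195, [-26.0, 92.0, 9.0]), (200, [-26.0, 89.0, 9.0]), (205, [-26.0, 85.0, 9.0]), (210, [-3.0, 65.0, 52.0]), (425, [6.0, -53.0, 68.0]), (430, [6.0, -55.0, 69.0]), (435, [-4.0, -65.0, 50.0]), (440, [-22.0, -81.0, 15.0]), (445, [-22.0, -84.0, 16.0]), (450, [-22.0, -88.0, 15.0]), (455, [-25.0, -94.0, 10.0]), (460, [-25.0, -98.0, 9.0])]
[(140, [56.0, 66.0, 30.0]), (144, [55.0, 64.0, 35.0]), (148, [56.0, 59.0, 52.0]), (152, [54.0, 59.0, 52.0]), (156, [51.0, 59.0, 51.0]), (160, [49.0, 60.0, 50.0]), (164, [87.0, -1.0, 223.0]), (168, [49.0, 54.0, 69.0]), (172, [47.0, 54.0, 69.0]), (176, [45.0, 54.0, 69.0])]
```

{"api": "apply_moves", "payload": {
  "linear": [
    [-0.013, 0.003, 0.02],
    [-0.013, 0.003, 0.06],
    [-0.013, 0.003, 0.09],
    [-0.013, 0.003, 0.12],
    [-0.013, 0.003, 0.14]
  ],
  "delta_rot": [
    [0, 0, 0],
    [0, -0.001, 0],
    [0, -0.001, 0],
    [0, -0.001, 0],
    [0, -0.001, 0]
  ]
}}

```text
clock: 11.53
position: [0.5706, -0.0227, 0.0661]
tool_rot: [-3.141, 0.001, -0.146]
force: [-0.6, -0.2, -1.9]
grip_width: 0.0105
finger_force: 48.9
```

{"api": "apply_moves", "payload": {
  "linear": [
    [0, 0, 0.02],
    [0, 0, 0.03],
    [0, 0, 0.04],
    [0, 0, 0.045],
    [0, 0, 0.045]
  ],
  "delta_rot": [
    [0, 0, 0],
    [0, 0, 0],
    [0, 0, 0],
    [0, 0, 0],
    [0, 0, 0]
  ]
}}

```text
clock: 11.95
position: [0.5707, -0.0227, 0.0622]
tool_rot: [-3.141, 0.001, -0.146]
force: [-0.5, 0.1, -0.7]
grip_width: 0.01
finger_force: 49.2
```

```bash
python3 rel.py | grep -v '^2[05]0'
```

```text
[ 0.57075738 -0.02268737  0.0623347 ] [-3.14065677e+00  5.76937254e-04 -1.45551166e-01] [-1.56752586 -0.12109594  0.64688741]
(array([-0.001,  0.007, -0.177]), array([-0.0004,  0.0003,  0.0005]))
[180.8000030517578, 156.6999969482422, 192.60000610351562, 243.0] covertop [(53.3, 66.2), (8.4, 66.4)] walltop [(53.6, 65.5), (9.3, 65.6)]
[193.89999389648438, 241.89999389648438, 199.6999969482422, 295.5] covertop [(9.0, 65.6), (-23.1, 66.5)] walltop [(9.9, 64.9), (-22.0, 65.7)]
[450.1000061035156, 166.6999969482422, 432.79998779296875, 304.5] covertop [(48.7, -60.6), (-28.6, -60.7)] walltop [(49.1, -59.9), (-27.4, -60.0)]
[428.70001220703125, 303.0, 444.70001220703125, 170.5] covertop [(-27.7, -58.3), (46.9, -58.2)] walltop [(-26.5, -57.7), (47.3, -57.6)]
[443.20001220703125, 311.70001220703125, 465.20001220703125, 155.39999389648438] covertop [(-33.3, -66.9), (54.1, -66.9)] walltop [(-32.0, -66.2), (54.5, -66.2)]
[213.10000610351562, 305.79998779296875, 195.3000030517578, 165.3000030517578] covertop [(-29.8, 59.9), (49.1, 59.9)] walltop [(-28.5, 59.2), (49.5, 59.2)]
[202.10000610351562, 169.1999969482422, 218.10000610351562, 301.8999938964844] covertop [(47.3, 56.9), (-27.2, 56.9)] walltop [(47.7, 56.3), (-26.0, 56.2)]
[441.8999938964844, 168.10000610351562, 205.60000610351562, 168.3000030517578] covertop [(48.0, -56.7), (47.7, 55.2)] walltop [(48.4, -56.1), (48.1, 54.6)]
[456.29998779296875, 306.79998779296875, 476.29998779296875, 177.0] covertop [(-30.1, -73.7), (43.7, -73.6)] walltop [(-28.8, -72.9), (44.2, -72.9)]
[(140, [58.0, 59.0, 29.0]), (144, [56.0, 59.0, 30.0]), (148, [56.0, 55.0, 41.0]), (152, [56.0, 52.0, 51.0]), (156, [54.0, 52.0, 52.0]), (160, [52.0, 52.0, 52.0]), (164, [50.0, 53.0, 51.0]), (168, [48.0, 53.0, 50.0]), (172, [46.0, 53.0, 51.0]), (176, [44.0, 53.0, 51.0])]
```

The cover sits inside all the walls (gaps about 1.7 and 2.6 mm in y), with its top at 51 mm, so it is on the plungers. I release and back off.

{"api": "apply_moves", "payload": {
  "linear": [
    [0, 0, 0],
    [0, 0, 0],
    [0, 0, 0],
    [0, 0, 0],
    [0, 0, 0]
  ],
  "delta_rot": [
    [0, 0, 0],
    [0, 0, 0],
    [0, 0, 0],
    [0, 0, 0],
    [0, 0, 0]
  ],
  "gripper": 0.2
}}

```text
clock: 12.47
position: [0.5708, -0.0227, 0.0623]
tool_rot: [-3.141, 0.001, -0.146]
force: [0.8, -0.4, -0.6]
grip_width: 0.0511
finger_force: 0.0
```

{"api": "apply_moves", "payload": {
  "linear": [
    [0, 0, -0.05],
    [0, 0, -0.2],
    [0, 0, -0.5],
    [0, 0, -0.8],
    [0, 0, -1]
  ],
  "delta_rot": [
    [0, 0, 0],
    [0, 0, 0],
    [0, 0, 0],
    [0, 0, 0],
    [0, 0, 0]
  ]
}}

```text
clock: 12.88
position: [0.5712, -0.0231, 0.1649]
tool_rot: [-3.141, -0.001, -0.146]
force: [-0.7, 1.1, 0.1]
grip_width: 0.0514
finger_force: 0.0
```

{"api": "apply_moves", "payload": {
  "linear": [
    [0, 0, -0.4],
    [0, 0, -0.8],
    [0, 0, -1],
    [0, 0, -1],
    [0, 0, -1]
  ],
  "delta_rot": [
    [0, 0, 0],
    [0, 0, 0],
    [0, 0, 0],
    [0, 0, 0],
    [0, 0, 0]
  ]
}}

```text
clock: 13.3
position: [0.5711, -0.0228, 0.2634]
tool_rot: [-3.14, -0.001, -0.145]
force: [-0.6, -0.0, -1.2]
grip_width: 0.0512
finger_force: 0.0
```

{"api": "apply_moves", "payload": {
  "linear": [
    [-0.2, 0, -0.2],
    [-0.5, 0, -0.4],
    [-0.8, 0, -0.5],
    [-0.8, 0, -0.6],
    [-0.8, 0, -0.6]
  ],
  "delta_rot": [
    [0, 0, 0],
    [0, 0, 0],
    [0, 0, 0],
    [0, 0, 0],
    [0, 0, 0]
  ]
}}

```text
clock: 13.72
position: [0.4912, -0.0109, 0.3233]
tool_rot: [-3.139, -0.0, -0.145]
force: [1.6, 0.2, 0.8]
grip_width: 0.0516
finger_force: 0.0
```

```bash
python3 - <<'E'
from h import *
im,d,K,T=grab('wrist'); im,d,K,T=grab('wrist'); np.savez('w6.npz',im=im,d=d,K=K,T=T); cv2.imwrite('pics/w6.png',im[:,:,::-1])
s=monitor.observe(); print(s['qpos'].round(2),s['position'],s['tool_rot'],s['grip_width'],s['force'])
E
```

```text
[-0.66  0.26  0.7   1.85 -0.18  1.11 -1.61] [ 0.49197455 -0.01103983  0.32172149] [-3.14071806e+00  7.53307449e-04 -1.44946090e-01] 0.05121849010842842 [ 0.31087539 -0.78592135 -0.2195798 ]
```

View pics/w6.png

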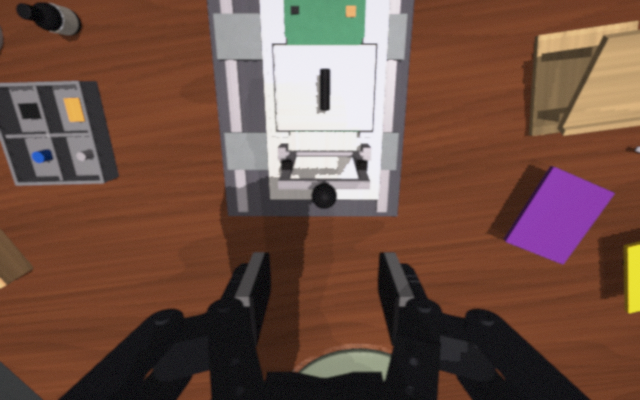

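The cover lies squarely in the nest at (325,88), and the open clamp's ball is at (324,195). I triangulate the ball across views.

```bash
python3 - <<'E'
from h import *
A=np.zeros((3,3)); b=np.zeros(3)
for f,(u,v) in (('w1.npz',(334,226)),('w2.npz',(143,177)),('w6.npz',(324,195))):
    z=np.load(f); im,d,K,T=[z[k] for k in('im','d','K','T')]
    w=np.zeros(d.shape,np.uint8); w[v-16:v+17,u-16:u+17]=1; w&=(im.max(-1)<60).astype(np.uint8)
    w=cv2.morphologyEx(w,cv2.MORPH_OPEN,cv2.getStructuringElement(2,(11,11)))
    cs=max(cv2.findContours(w,0,1)[0],key=cv2.contourArea); (cu,cv_),r=cv2.minEnclosingCircle(cs); print(f,cu,cv_,r)
    o,q=ray(K,T,cu,cv_); q/=np.linalg.norm(q); M=np.eye(3)-np.outer(q,q); A+=M; b+=M@o
B=np.linalg.solve(A,b); print('ball',B)
y=np.radians(-8.4); ex=np.array([np.cos(y),np.sin(y),0]); ey=np.array([-ex[1],ex[0],0]); n0=np.array([.5682,-.0224,0])
hg=n0-.075*ex+[0,0,.06]; r=B-hg; print('in jig',r@ex,r@ey,r[2],'angle',np.arctan2(r[2],r@ex))
E
```

```text
w1.npz 333.1428527832031 225.7857208251953 10.819826126098633
w2.npz 143.40908813476562 176.5 11.933977127075195
w6.npz 323.3355407714844 195.5197296142578 12.590873718261719
ball [ 0.48605231 -0.01025454  0.19786162]
in jig -0.008040687951242792 1.4786960898780172e-05 0.13786162409564579 angle 1.629054664861311
```

{"api": "apply_moves", "payload": {
  "linear": [
    [-0.3, 0, 0],
    [-0.51, 0, 0.1],
    [-0.51, 0, 0.3],
    [-0.51, 0, 0.3],
    [-0.51, 0, 0.3]
  ],
  "delta_rot": [
    [0, 0, 0],
    [0, 0, 0],
    [0, 0, 0],
    [0, 0, 0],
    [0, 0, 0]
  ],
  "gripper": -1,
  "force": 40
}}

```text
clock: 14.23
position: [0.4414, -0.0041, 0.2916]
tool_rot: [3.141, 0.003, -0.146]
force: [-0.6, 0.0, 0.4]
grip_width: 0.0002
finger_force: 0.0
```

{"api": "apply_moves", "payload": {
  "linear": [
    [0, 0, 0.3],
    [0, 0, 0.6],
    [0, 0, 0.9],
    [0, 0, 0.99],
    [0, 0, 0.99]
  ],
  "delta_rot": [
    [0, 0, 0],
    [0, 0, 0],
    [0, 0, 0],
    [0, 0, 0],
    [0, 0, 0]
  ]
}}

```text
clock: 14.65
position: [0.441, -0.0043, 0.1921]
tool_rot: [3.14, 0.004, -0.146]
force: [0.8, 0.0, -0.3]
grip_width: 0.0001
finger_force: 0.0
```

```bash
cat > jig.py <<'E'
from h import *
y=np.radians(-8.4); ex=np.array([np.cos(y),np.sin(y),0]); ey=np.array([-ex[1],ex[0],0]); n0=np.array([.5682,-.0224,0])
def jp(p): p=np.array(p)-n0; return np.array([p@ex,p@ey,p[2]])
if __name__=='__main__':
    s=monitor.observe(); print('jig mm',(jp(s['position'])*1e3).round(1),s['tool_rot'].round(4),'F',s['force'].round(1),s['qpos'].round(2),s['grip_width'])
E
python3 jig.py
```

```text
jig mm [-128.5   -0.7  192.1] [ 3.1402  0.0038 -0.1463] F [ 0.8  0.  -0.3] [-0.63  0.35  0.63  2.12 -0.29  0.76 -1.53] 5.3952240374104615e-05
```

{"api": "apply_moves", "payload": {
  "linear": [
    [0.1, -0.005, 0],
    [0.22, -0.007, 0],
    [0.34, -0.007, 0],
    [0.45, -0.007, 0],
    [0.55, -0.007, 0]
  ],
  "delta_rot": [
    [0, 0, 0],
    [0, 0, 0],
    [0, 0, 0],
    [0, 0, 0],
    [0, 0, 0]
  ]
}}

```text
clock: 15.07
position: [0.4976, -0.0111, 0.195]
tool_rot: [-3.14, -0.001, -0.145]
force: [-3.6, 1.7, -1.3]
grip_width: 0.0001
finger_force: 1.7
```

{"api": "apply_moves", "payload": {
  "linear": [
    [0.13, 0, 0.03],
    [0.27, 0, 0.075],
    [0.4, 0, 0.13],
    [0.52, 0, 0.2],
    [0.63, 0, 0.28]
  ],
  "delta_rot": [
    [0, 0, 0],
    [0, 0, 0],
    [0, 0, 0],
    [0, 0, 0],
    [0, 0, 0]
  ]
}}

```text
clock: 15.48
position: [0.5601, -0.0203, 0.1665]
tool_rot: [-3.14, -0.001, -0.145]
force: [-2.9, -0.4, 2.6]
grip_width: 0.0001
finger_force: 1.2
```

```bash
python3 jig.py
```

```text
jig mm [ -8.3   0.9 166.5] [-3.1401e+00 -1.3000e-03 -1.4520e-01] F [-2.9 -0.4  2.6] [-0.46  0.57  0.56  1.86 -0.4   0.83 -1.42] 0.00011924064453464578
```

{"api": "apply_moves", "payload": {
  "linear": [
    [-0.1, 0, 0],
    [-0.1, 0, -0.35],
    [0, 0, -0.35],
    [0.2, 0, -0.3],
    [0.2, 0, -0.3]
  ],
  "delta_rot": [
    [0, 0, 0],
    [0, 0, 0],
    [0, 0, 0],
    [0, 0, 0],
    [0, 0, 0]
  ]
}}

```text
clock: 15.9
position: [0.5815, -0.0231, 0.1967]
tool_rot: [-3.14, -0.003, -0.144]
force: [0.8, -0.6, -0.3]
grip_width: 0.0002
finger_force: 0.0
```

{"api": "apply_moves", "payload": {
  "linear": [
    [0, 0, 0.12],
    [0.1, 0, 0.25],
    [0.2, 0, 0.355],
    [0.28, 0, 0.47],
    [0.36, 0, 0.585]
  ],
  "delta_rot": [
    [0, 0, 0],
    [0, 0, 0],
    [0, 0, 0],
    [0, 0, 0],
    [0, 0, 0]
  ]
}}

```text
clock: 16.32
position: [0.6156, -0.0287, 0.1374]
tool_rot: [-3.14, -0.003, -0.145]
force: [3.3, -0.9, 5.4]
grip_width: 0.0
finger_force: 2.7
```

{"api": "apply_moves", "payload": {
  "linear": [
    [0.05, 0, 0.12],
    [0.11, 0, 0.25],
    [0.13, 0, 0.36],
    [0.15, 0, 0.44],
    [0.15, 0, 0.48]
  ],
  "delta_rot": [
    [0, 0, 0],
    [0, 0, 0],
    [0, 0, 0],
    [0, 0, 0],
    [0, 0, 0]
  ]
}}

```text
clock: 16.73
position: [0.6281, -0.0304, 0.0876]
tool_rot: [-3.141, 0.001, -0.146]
force: [1.0, 0.1, 3.5]
grip_width: -0.0001
finger_force: 1.5
```

```bash
python3 jig.py
```

```text
jig mm [60.4  0.8 87.6] [-3.141e+00  1.500e-03 -1.455e-01] F [1.  0.1 3.5] [-0.36  0.77  0.48  1.71 -0.47  0.78 -1.36] -0.00013403030495195704
```

{"api": "apply_moves", "payload": {
  "linear": [
    [0.02, 0, 0.05],
    [0.03, 0, 0.09],
    [0.04, 0, 0.12],
    [0.04, 0, 0.14],
    [0.04, 0, 0.15]
  ],
  "delta_rot": [
    [0, 0, 0],
    [0, 0, 0],
    [0, 0, 0],
    [0, 0, 0],
    [0, 0, 0]
  ]
}}

```text
clock: 17.15
position: [0.6321, -0.031, 0.0736]
tool_rot: [-3.141, 0.001, -0.146]
force: [-0.9, 1.9, 3.6]
grip_width: 0.0002
finger_force: 1.8
```

```bash
python3 jig.py
```

```text
jig mm [64.5  0.9 73.6] [-3.1407e+00  7.0000e-04 -1.4550e-01] F [-0.9  1.9  3.6] [-0.35  0.79  0.47  1.71 -0.49  0.76 -1.35] 0.00016860661868921094
```

{"api": "apply_moves", "payload": {
  "linear": [
    [0, 0, 0.006],
    [0, 0, 0.012],
    [0, 0, 0.018],
    [0, 0, 0.024],
    [0, 0, 0.028]
  ],
  "delta_rot": [
    [0, 0, 0],
    [0, 0, 0],
    [0, 0, 0],
    [0, 0, 0],
    [0, 0, 0]
  ]
}}

```text
clock: 17.57
position: [0.6323, -0.031, 0.071]
tool_rot: [-3.141, 0.0, -0.146]
force: [-0.6, -0.7, 4.3]
grip_width: -0.0002
finger_force: 2.2
```

{"api": "apply_moves", "payload": {
  "linear": [
    [0, 0, 0],
    [0, 0, 0],
    [0, 0, 0],
    [0, 0, 0],
    [0, 0, 0]
  ],
  "delta_rot": [
    [0, 0, 0],
    [0, 0, 0],
    [0, 0, 0],
    [0, 0, 0],
    [0, 0, 0]
  ]
}}

```text
clock: 17.98
position: [0.6323, -0.031, 0.0709]
tool_rot: [-3.141, 0.0, -0.145]
force: [0.2, 0.7, 4.0]
grip_width: 0.0
finger_force: 2.1
```

{"api": "apply_moves", "payload": {
  "linear": [
    [0, 0, 0.004],
    [0, 0, 0.008],
    [0, 0, 0.012],
    [0, 0, 0.016],
    [0, 0, 0.016]
  ],
  "delta_rot": [
    [0, 0, 0],
    [0, 0, 0],
    [0, 0, 0],
    [0, 0, 0],
    [0, 0, 0]
  ]
}}

```text
clock: 18.4
position: [0.6325, -0.031, 0.0701]
tool_rot: [-3.14, -0.0, -0.146]
force: [-4.2, 1.5, 18.1]
grip_width: -0.0002
finger_force: 8.9
```

```bash
python3 jig.py
```

```text
jig mm [64.8  0.8 70.1] [-3.1403 -0.     -0.1456] F [-4.2  1.5 18.1] [-0.34  0.79  0.47  1.71 -0.49  0.76 -1.35] -0.00018242780817782136
```

The force rose to 18 N with the ball at its level height, so the cover is home. I lift off and look at the needle from both sides.

{"api": "apply_moves", "payload": {
  "linear": [
    [0, 0, -0.1],
    [0, 0, -0.4],
    [0, 0, -0.7],
    [0, 0, -1],
    [0, 0, -1]
  ],
  "delta_rot": [
    [0, 0, 0],
    [0, 0, 0],
    [0, 0, 0],
    [0, 0, 0],
    [0, 0, 0]
  ]
}}

```text
clock: 18.82
position: [0.6343, -0.0318, 0.1747]
tool_rot: [-3.14, -0.006, -0.146]
force: [1.0, -0.5, 0.3]
grip_width: 0.0003
finger_force: 0.0
```

{"api": "apply_moves", "payload": {
  "linear": [
    [0.05, -0.4, -0.1],
    [0.05, -0.7, -0.1],
    [0.05, -1, -0.1],
    [0.05, -1, -0.1],
    [0.05, -1, -0.1]
  ],
  "delta_rot": [
    [0, 0, 0],
    [0, 0, 0],
    [0, 0, 0],
    [0, 0, 0],
    [0, 0, 0]
  ]
}}

```text
clock: 19.23
position: [0.6515, 0.0691, 0.1789]
tool_rot: [-3.141, 0.001, -0.143]
force: [0.3, -1.2, -0.1]
grip_width: -0.0004
finger_force: 0.0
```

```bash
python3 - <<'E'
from h import *
im,d,K,T=grab('wrist'); im,d,K,T=grab('wrist'); np.savez('n1.npz',im=im,d=d,K=K,T=T)
E
python3 jig.py
```

```text
jig mm [ 69.5  99.8 179.3] [-3.1415e+00  8.0000e-04 -1.4620e-01] F [-0.4 -0.3 -0.1] [-0.53  0.69  0.56  1.58 -0.42  0.98 -1.57] 0.00017223600293133273
```

{"api": "apply_moves", "payload": {
  "linear": [
    [0, 0.4, 0],
    [0, 0.8, 0],
    [0, 1, 0],
    [0, 1, 0],
    [0, 1, 0]
  ],
  "delta_rot": [
    [0, 0, 0],
    [0, 0, 0],
    [0, 0, 0],
    [0, 0, 0],
    [0, 0, 0]
  ]
}}

```text
clock: 19.75
position: [0.6368, -0.0346, 0.1796]
tool_rot: [-3.141, 0.0, -0.15]
force: [-0.7, 1.7, 0.1]
grip_width: -0.0001
finger_force: 0.0
```

{"api": "apply_moves", "payload": {
  "linear": [
    [0, 0.4, 0],
    [0, 0.8, 0],
    [0, 1, 0],
    [0, 1, 0],
    [0, 1, 0]
  ],
  "delta_rot": [
    [0, 0, 0],
    [0, 0, 0],
    [0, 0, 0],
    [0, 0, 0],
    [0, 0, 0]
  ]
}}

```text
clock: 20.17
position: [0.6225, -0.1317, 0.1792]
tool_rot: [-3.141, 0.001, -0.147]
force: [0.2, 1.0, -0.4]
grip_width: 0.0001
finger_force: 0.0
```

```bash
python3 - <<'E'
from h import *
im,d,K,T=grab('wrist'); im,d,K,T=grab('wrist'); np.savez('n2.npz',im=im,d=d,K=K,T=T)
# needle guess from the holder: rough world (.725,-.03)
out=[]
for f in('n1.npz','n2.npz'):
    z=np.load(f); K,T,im=z['K'],z['T'],z['im']; c=proj(K,T,[.72,-.045,.06]); print(f,c)
    u,v=int(np.clip(c[0],65,575)),int(np.clip(c[1],95,305)); print('origin',u-65,v-95)
    out.append(cv2.resize(im[v-95:v+95,u-65:u+65],None,fx=3,fy=3,interpolation=cv2.INTER_CUBIC))
cv2.imwrite('pics/needle.png',np.hstack(out)[:,:,::-1])
E
python3 jig.py
```

```text
n1.npz [459.39087221  82.52311925]
origin 394 0
n2.npz [190.11845435  82.66353662]
origin 125 0
jig mm [ 69.9 -97.9 179. ] [-3.140e+00  8.000e-04 -1.443e-01] F [ 0.1  1.2 -0.1] [-0.24  0.66  0.55  1.64 -0.4   0.96 -1.26] -1.2150590846317162e-05
```

View pics/needle.png

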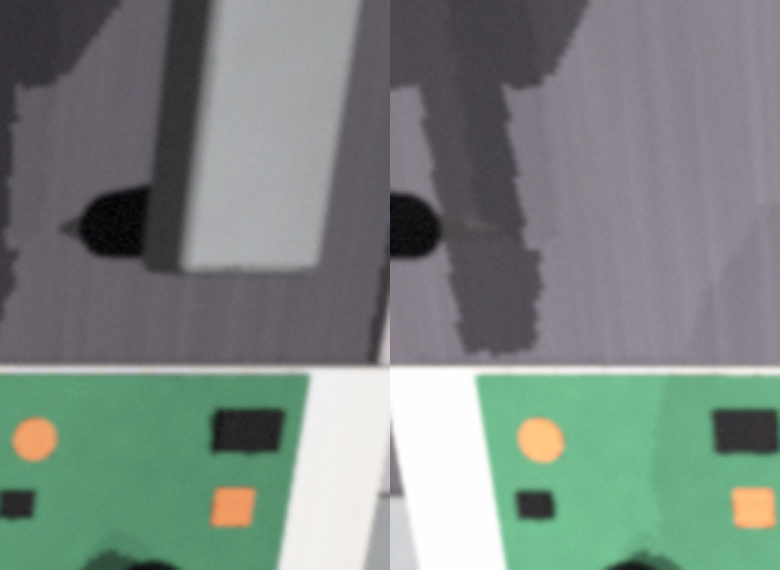

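In the left view the black holder's end is at (80,225) and the cone runs to about (60,229) before fading. In the right view the holder's end is at (441,228) and the faint cone runs to about (500,232). The needle axis comes from both holder rims, with the cone as a check.

```bash
python3 - <<'E'
from jig import *
for f,u0,sgn in(('n1.npz',394,-1),('n2.npz',100,1)):
    z=np.load(f); im,d,K,T=[z[k] for k in('im','d','K','T')]
    # dark holder
    m=np.zeros(d.shape,np.uint8); m[55:95,u0:u0+(52 if sgn<0 else 60)]=1; m&=(im.max(-1)<32).astype(np.uint8)
    k,l,st,ce=cv2.connectedComponentsWithStats(m); i=1+st[1:,4].argmax(); vv,uu=np.nonzero(l==i)
    e=uu.min() if sgn<0 else uu.max()+1
    near=abs(uu-e)<6; vm=(vv[near].min()+vv[near].max()+1)/2-.5
    p=onplane(K,T,e-.5,vm,.085); print(f,'rim px',e,vm,st[i].tolist(),'jig',(jp(p)*1e3).round(1))
    P=cloud(d,K,T); q=P[l==i]; print('  holder depth jig median',(jp(np.median(q,0))*1e3).round(1), 'zmin',q[:,2].min().round(3))
    # cone: pixels whose height by depth stands above the base plate, beyond the rim
    w=np.zeros(d.shape,bool); w[68:86,(e-30 if sgn<0 else e):(e if sgn<0 else e+30)]=1; w&=(P[...,2]>.04)&(P[...,2]<.09)
    vv,uu=np.nonzero(w)
    for c in sorted(set(uu)): 
        s=uu==c; g=P[vv[s],c].mean(0); print('   col',c,vv[s].mean().round(1),s.sum(),((g-n0)@ex*1e3).round(1),((g-n0)@ey*1e3).round(1),(g[2]*1e3).round(1))
    hsv=cv2.cvtColor(im,cv2.COLOR_RGB2HSV)
    m=((hsv[...,0]>8)&(hsv[...,0]<20)&(hsv[...,1]>100)&(hsv[...,2]>200)).astype(np.uint8); k,l,st,ce=cv2.connectedComponentsWithStats(m)
    for i in range(1,k):
        if 100<st[i,4]<800 and ce[i][1]>120: print('  pad?',ce[i].round(1),(jp(onplane(K,T,*ce[i],.0345))*1e3).round(1))
E
```

```text
n1.npz rim px 421 75.0 [421, 63, 22, 22, 389] jig [158.1  35.9  85. ]
  holder depth jig median [158.   35.9 110. ] zmin 0.087
   col 413 75.5 2 158.6 30.8 45.0
   col 414 76.0 3 158.1 31.2 49.8
   col 415 75.5 4 158.4 31.7 54.5
   col 416 75.5 6 158.3 31.7 57.5
   col 417 75.5 6 158.2 32.1 61.9
   col 418 75.5 8 158.2 31.9 64.0
   col 419 75.5 8 158.1 31.9 66.4
   col 420 75.5 8 157.7 36.3 85.4
  pad? [405.2 146. ] [101.7  29.9  34.5]
  pad? [471.2 168.5] [ 82.  -29.9  34.5]
  pad? [105.4 264. ] [-14.6 313.   34.5]
n2.npz rim px 141 76.0 [100, 63, 41, 23, 781] jig [157.6  22.8  85. ]
  holder depth jig median [157.8  23.  109.6] zmin 0.085
   col 141 75.2 8 158.1 24.2 81.6
   col 142 75.0 9 158.4 27.3 74.2
   col 143 75.0 9 158.5 27.5 72.4
   col 144 75.5 8 158.2 27.0 72.1
   col 145 75.5 8 158.2 27.0 70.7
   col 146 75.5 8 158.2 26.9 69.5
   col 147 75.5 8 158.2 26.9 68.0
   col 148 75.5 8 158.3 27.0 66.4
   col 149 75.5 8 158.3 27.0 65.0
   col 150 75.5 8 158.3 27.0 63.5
   col 151 76.0 7 158.0 26.9 62.3
   col 152 76.0 7 158.1 27.3 60.1
   col 153 76.0 7 158.1 27.5 58.1
   col 154 76.0 5 158.1 27.1 57.4
   col 155 76.0 5 158.2 27.6 54.8
   col 156 76.0 5 158.2 27.9 52.7
   col 157 76.0 5 158.3 28.2 50.5
   col 158 76.5 4 157.9 27.9 49.5
   col 159 76.0 3 158.3 28.3 47.0
   col 160 76.0 3 158.4 28.4 45.0
  pad? [174.9 146.2] [101.6  29.4  34.5]
  pad? [246.  168.9] [ 81.6 -30.5  34.5]
  pad? [602.5 236. ] [  17.2 -362.3   34.5]
  pad? [582.5 302.4] [ -57.  -362.3   34.5]
```

The needle axis is at jig (158.2, 29.4) mm in both views, and the pads are now at (101.65, 29.65) and (81.8, -30.2). The carrier slipped 3.3 mm back under the press. Next I go to the knob.

{"api": "apply_moves", "payload": {
  "linear": [
    [-0.3, -0.15, -0.1],
    [-0.6, -0.3, -0.2],
    [-0.97, -0.49, -0.2],
    [-0.97, -0.49, -0.2],
    [-0.97, -0.49, -0.2]
  ],
  "delta_rot": [
    [0, 0, 0],
    [0, 0, 0],
    [0, 0, 0],
    [0, 0, 0],
    [0, 0, 0]
  ],
  "gripper": 0.2
}}

```text
clock: 20.68
position: [0.5331, -0.0653, 0.1996]
tool_rot: [-3.139, 0.001, -0.141]
force: [1.8, -0.0, 0.3]
grip_width: 0.0514
finger_force: 0.0
```

{"api": "apply_moves", "payload": {
  "linear": [
    [-0.3, -0.15, 0],
    [-0.6, -0.3, 0],
    [-0.97, -0.49, 0],
    [-0.97, -0.49, 0],
    [-0.97, -0.49, 0]
  ],
  "delta_rot": [
    [0, 0, 0],
    [0, 0, 0],
    [0, 0, 0],
    [0, 0, 0],
    [0, 0, 0]
  ]
}}

```text
clock: 21.1
position: [0.445, -0.0038, 0.1997]
tool_rot: [-3.14, 0.0, -0.142]
force: [1.2, 1.1, 0.2]
grip_width: 0.0512
finger_force: 0.0
```

```bash
python3 - <<'E'
from jig import *
im,d,K,T=grab('wrist'); im,d,K,T=grab('wrist'); np.savez('k1.npz',im=im,d=d,K=K,T=T)
P=cloud(d,K,T); Q=(P-n0)@np.array([ex,ey,[0,0,1]]).T*1e3
m=((abs(Q[...,0]+125)<22)&(abs(Q[...,1])<22)&(Q[...,2]>71)&(Q[...,2]<82)).astype(np.uint8)
k,l,st,ce=cv2.connectedComponentsWithStats(m)
for i in range(1,k):
    if st[i,4]>30:
        q=Q[l==i]; print('knob top',ce[i],st[i].tolist(),q.mean(0).round(1),(q.min(0)+q.max(0)).round(1)/2,'ray',(jp(onplane(K,T,*ce[i],.076))*1e3).round(1))
w=(abs(Q[...,0]+3)<40)&(abs(Q[...,1])<50)
print('cover top z near corners/centre:',[np.median(Q[(abs(Q[...,0]-a+3)<5)&(abs(Q[...,1]-b)<5)&(Q[...,2]<57)][:,2]).round(1) for a,b in((-30,20),(-30,-20),(0,20),(0,-20),(0,50),(0,-50))])
E
python3 jig.py
```

```text
knob top [322.46904762 189.8047619 ] [311, 179, 24, 23, 420] [-124.5   -0.    75. ] [-1.2485e+02 -5.0000e-02  7.4100e+01] ray [-124.1   -0.    76. ]
cover top z near corners/centre: [np.float64(47.4), np.float64(47.3), np.float64(47.4), np.float64(47.2), np.float64(47.5), np.float64(47.4)]
jig mm [-123.1   -1.1  199.7] [-3.1408e+00 -8.0000e-04 -1.4480e-01] F [-0.1  0.1 -0.5] [-0.63  0.34  0.63  2.11 -0.29  0.78 -1.53] 0.05132502541972788
```

{"api": "apply_moves", "payload": {
  "linear": [
    [-0.01, -0.01, 0.2],
    [-0.014, -0.011, 0.4],
    [-0.014, -0.011, 0.6],
    [-0.014, -0.011, 0.8],
    [-0.014, -0.011, 0.8]
  ],
  "delta_rot": [
    [0, 0, 0],
    [0, 0, 0],
    [0, 0, 0],
    [0, 0, 0],
    [0, 0, 0]
  ]
}}

```text
clock: 21.62
position: [0.4434, -0.0053, 0.1167]
tool_rot: [3.14, 0.004, -0.147]
force: [-0.5, -0.4, -1.0]
grip_width: 0.0511
finger_force: 0.0
```

{"api": "apply_moves", "payload": {
  "linear": [
    [0, 0, 0.2],
    [0, 0, 0.4],
    [0, 0, 0.55],
    [0, 0, 0.64],
    [0, 0, 0.66]
  ],
  "delta_rot": [
    [0, 0, 0],
    [0, 0, 0],
    [0, 0, 0],
    [0, 0, 0],
    [0, 0, 0]
  ]
}}

```text
clock: 22.03
position: [0.444, -0.0048, 0.0528]
tool_rot: [-3.141, 0.001, -0.147]
force: [-0.6, 0.2, -0.2]
grip_width: 0.0511
finger_force: 0.0
```

{"api": "apply_moves", "payload": {
  "linear": [
    [0, 0, 0],
    [0, 0, 0],
    [0, 0, 0],
    [0, 0, 0],
    [0, 0, 0]
  ],
  "delta_rot": [
    [0, 0, 0],
    [0, 0, 0],
    [0, 0, 0],
    [0, 0, 0],
    [0, 0, 0]
  ],
  "gripper": -1,
  "force": 60
}}

```text
clock: 22.45
position: [0.4443, -0.0042, 0.0545]
tool_rot: [-3.14, -0.001, -0.145]
force: [-2.2, -0.9, 8.5]
grip_width: 0.0181
finger_force: 58.3
```

{"api": "apply_moves", "payload": {
  "linear": [
    [0, 0, 0],
    [0, 0, 0],
    [0, 0, 0],
    [0, 0, 0],
    [0, 0, 0]
  ],
  "delta_rot": [
    [0, 0, 0],
    [0, 0, 0],
    [0, 0, 0],
    [0, 0, 0],
    [0, 0, 0]
  ]
}}

```text
clock: 22.87
position: [0.4443, -0.0042, 0.0544]
tool_rot: [-3.14, -0.001, -0.146]
force: [-1.0, -0.4, 9.1]
grip_width: 0.0178
finger_force: 58.3
```

```bash
python3 jig.py
```

```text
jig mm [-1.252e+02 -1.000e-01  5.440e+01] [-3.1402e+00 -9.0000e-04 -1.4550e-01] F [-1.  -0.4  9.1] [-0.41  0.6   0.38  2.21 -0.54  0.42 -1.31] 0.017835607630951995
```

{"api": "apply_moves", "payload": {
  "linear": [
    [0.06, 0, 0],
    [0.15, 0, 0],
    [0.25, 0, 0],
    [0.35, 0, 0],
    [0.43, 0, 0]
  ],
  "delta_rot": [
    [0, 0, 0],
    [0, 0, 0],
    [0, 0, 0],
    [0, 0, 0],
    [0, 0, 0]
  ]
}}

```text
clock: 23.28
position: [0.4863, -0.0104, 0.0544]
tool_rot: [-3.14, 0.001, -0.145]
force: [-8.6, 1.1, 13.8]
grip_width: 0.0177
finger_force: 58.7
```

{"api": "apply_moves", "payload": {
  "linear": [
    [0.05, 0.003, 0],
    [0.09, 0.003, 0],
    [0.12, 0.003, 0],
    [0.136, 0.003, 0],
    [0.136, 0.003, 0]
  ],
  "delta_rot": [
    [0, 0, 0],
    [0, 0, 0],
    [0, 0, 0],
    [0, 0, 0],
    [0, 0, 0]
  ]
}}

```text
clock: 23.7
position: [0.4999, -0.0124, 0.0545]
tool_rot: [-3.14, 0.0, -0.145]
force: [-3.4, 0.6, 9.7]
grip_width: 0.0178
finger_force: 58.6
```

```bash
python3 jig.py
```

```text
jig mm [-69.   -0.1  54.5] [-3.140e+00  3.000e-04 -1.452e-01] F [-3.4  0.6  9.7] [-0.39  0.66  0.41  2.07 -0.52  0.51 -1.32] 0.01776529675156283
```

I'm within 0.5 mm of the target. I dwell, then release and check the pad under the needle by camera.

{"api": "apply_moves", "payload": {
  "linear": [
    [0, 0, 0],
    [0, 0, 0],
    [0, 0, 0],
    [0, 0, 0],
    [0, 0, 0]
  ],
  "delta_rot": [
    [0, 0, 0],
    [0, 0, 0],
    [0, 0, 0],
    [0, 0, 0],
    [0, 0, 0]
  ]
}}

```text
clock: 24.12
position: [0.4999, -0.0124, 0.0545]
tool_rot: [-3.14, -0.0, -0.145]
force: [-2.9, 1.0, 8.7]
grip_width: 0.018
finger_force: 58.4
```

{"api": "apply_moves", "payload": {
  "linear": [
    [0, 0, 0],
    [0, 0, 0],
    [0, 0, 0],
    [0, 0, 0],
    [0, 0, 0]
  ],
  "delta_rot": [
    [0, 0, 0],
    [0, 0, 0],
    [0, 0, 0],
    [0, 0, 0],
    [0, 0, 0]
  ],
  "gripper": 0.2
}}

```text
clock: 24.53
position: [0.4997, -0.0128, 0.0534]
tool_rot: [-3.141, 0.001, -0.146]
force: [0.1, -0.3, -1.2]
grip_width: 0.0512
finger_force: 0.0
```

{"api": "apply_moves", "payload": {
  "linear": [
    [0, 0, -0.2],
    [0, 0, -0.5],
    [0, 0, -0.8],
    [0, 0, -1],
    [0, 0, -1]
  ],
  "delta_rot": [
    [0, 0, 0],
    [0, 0, 0],
    [0, 0, 0],
    [0, 0, 0],
    [0, 0, 0]
  ]
}}

```text
clock: 24.95
position: [0.5013, -0.013, 0.1568]
tool_rot: [-3.139, -0.004, -0.146]
force: [1.0, -1.3, -0.4]
grip_width: 0.0514
finger_force: 0.0
```

{"api": "apply_moves", "payload": {
  "linear": [
    [0.3, 0.2, -0.2],
    [0.6, 0.4, -0.3],
    [0.8, 0.5, -0.3],
    [0.8, 0.5, -0.3],
    [0.8, 0.5, -0.3]
  ],
  "delta_rot": [
    [0, 0, 0],
    [0, 0, 0],
    [0, 0, 0],
    [0, 0, 0],
    [0, 0, 0]
  ]
}}

```text
clock: 25.37
position: [0.5717, -0.0749, 0.1826]
tool_rot: [-3.141, 0.001, -0.147]
force: [-0.2, 0.3, 0.1]
grip_width: 0.051
finger_force: 0.0
```

{"api": "apply_moves", "payload": {
  "linear": [
    [0.2, 0.2, 0],
    [0.4, 0.4, 0],
    [0.6, 0.5, 0],
    [0.6, 0.5, 0],
    [0.6, 0.5, 0]
  ],
  "delta_rot": [
    [0, 0, 0],
    [0, 0, 0],
    [0, 0, 0],
    [0, 0, 0],
    [0, 0, 0]
  ]
}}

```text
clock: 25.78
position: [0.6232, -0.1322, 0.1823]
tool_rot: [-3.141, 0.002, -0.146]
force: [-0.5, 0.6, -0.7]
grip_width: 0.0512
finger_force: 0.0
```

```bash
cat > chk.py <<'E'
from jig import *
im,d,K,T=grab('wrist'); im,d,K,T=grab('wrist')
P=cloud(d,K,T); Q=(P-n0)@np.array([ex,ey,[0,0,1]]).T*1e3
hsv=cv2.cvtColor(im,cv2.COLOR_RGB2HSV)
m=((hsv[...,0]>5)&(hsv[...,0]<22)&(hsv[...,1]>90)&(hsv[...,2]>120)&(abs(Q[...,2]-34)<6)&(Q[...,0]>60)&(abs(Q[...,1])<130)).astype(np.uint8); k,l,st,ce=cv2.connectedComponentsWithStats(m)
for i in range(1,k):
    if st[i,4]>25:
        b=st[i]; print('pad',ce[i].round(1),b.tolist(),'cen',(jp(onplane(K,T,*ce[i],.0345))*1e3).round(1),'box',(jp(onplane(K,T,b[0]+b[2]/2-.5,b[1]+b[3]/2-.5,.0345))*1e3).round(1))
w=(abs(Q[...,0]-158)<6)&(abs(Q[...,1]-29.4)<6)&(Q[...,2]>43)&(Q[...,2]<60)
if w.any():
    q=Q[w]; print('needle',q.mean(0).round(1)); vv,uu=np.nonzero(w); j=q[:,2].argsort()[:4]; print('tip px',uu[j],vv[j],q[j].round(1).tolist())
E
python3 chk.py; python3 jig.py
```

```text
pad [166.3  77.4] [159, 70, 15, 16, 184] cen [157.7  28.5  34.5] box [157.6  28.8  34.5]
pad [241. 103.] [234, 96, 15, 15, 205] cen [137.6 -31.1  34.5] box [137.6 -31.1  34.5]
needle [158.3  27.9  52.6]
tip px [161 161 160 160] [76 77 75 76] [[158.6, 28.2, 44.3], [157.8, 28.2, 44.5], [159.3, 28.5, 45.0], [158.6, 28.5, 45.2]]
jig mm [ 70.  -99.6 182.7] [-3.1402e+00  1.9000e-03 -1.4490e-01] F [-0.1  0.5 -0.4] [-0.23  0.66  0.55  1.63 -0.4   0.97 -1.26] 0.05125082918749892
```

The round pad rests within about 0.6 mm of the needle (157.7, 29.0 against 158.2, 29.4), and has done for over 2 s. Back to the knob for the square pad.

{"api": "apply_moves", "payload": {
  "linear": [
    [-0.2, -0.15, 0],
    [-0.4, -0.3, 0],
    [-0.6, -0.45, 0],
    [-0.7, -0.5, 0],
    [-0.7, -0.5, 0]
  ],
  "delta_rot": [
    [0, 0, 0],
    [0, 0, 0],
    [0, 0, 0],
    [0, 0, 0],
    [0, 0, 0]
  ]
}}

```text
clock: 26.3
position: [0.5596, -0.0695, 0.1833]
tool_rot: [-3.139, 0.002, -0.143]
force: [0.1, 0.9, -0.6]
grip_width: 0.0513
finger_force: 0.0
```

{"api": "apply_moves", "payload": {
  "linear": [
    [-0.2, -0.15, 0],
    [-0.4, -0.3, 0],
    [-0.6, -0.45, 0],
    [-0.69, -0.49, 0],
    [-0.69, -0.49, 0]
  ],
  "delta_rot": [
    [0, 0, 0],
    [0, 0, 0],
    [0, 0, 0],
    [0, 0, 0],
    [0, 0, 0]
  ]
}}

```text
clock: 26.72
position: [0.4992, -0.0124, 0.1835]
tool_rot: [-3.14, 0.001, -0.143]
force: [-0.2, -0.0, 0.8]
grip_width: 0.0511
finger_force: 0.0
```

{"api": "apply_moves", "payload": {
  "linear": [
    [0, 0, 0.1],
    [0, 0, 0.3],
    [0, 0, 0.5],
    [0, 0, 0.7],
    [0, 0, 0.7]
  ],
  "delta_rot": [
    [0, 0, 0],
    [0, 0, 0],
    [0, 0, 0],
    [0, 0, 0],
    [0, 0, 0]
  ]
}}

```text
clock: 27.13
position: [0.4995, -0.0149, 0.11]
tool_rot: [3.141, 0.004, -0.146]
force: [-0.3, -0.3, -0.5]
grip_width: 0.0512
finger_force: 0.0
```

```bash
python3 jig.py
```

```text
jig mm [-69.   -2.6 110. ] [ 3.1407  0.0044 -0.1464] F [-0.3 -0.3 -0.5] [-0.46  0.57  0.5   2.04 -0.45  0.64 -1.37] 0.051190876922803955
```

{"api": "apply_moves", "payload": {
  "linear": [
    [0, -0.02, 0.1],
    [0, -0.024, 0.25],
    [0, -0.024, 0.42],
    [0, -0.024, 0.53],
    [0, -0.024, 0.57]
  ],
  "delta_rot": [
    [0, 0, 0],
    [0, 0, 0],
    [0, 0, 0],
    [0, 0, 0],
    [0, 0, 0]
  ]
}}

```text
clock: 27.55
position: [0.5008, -0.0118, 0.0553]
tool_rot: [-3.141, 0.001, -0.146]
force: [-0.5, 0.3, 0.1]
grip_width: 0.0512
finger_force: 0.0
```

{"api": "apply_moves", "payload": {
  "linear": [
    [0, 0, 0],
    [0, 0, 0],
    [0, 0, 0],
    [0, 0, 0],
    [0, 0, 0]
  ],
  "delta_rot": [
    [0, 0, 0],
    [0, 0, 0],
    [0, 0, 0],
    [0, 0, 0],
    [0, 0, 0]
  ],
  "gripper": -1
}}

```text
clock: 27.97
position: [0.5013, -0.0117, 0.0573]
tool_rot: [-3.14, -0.001, -0.146]
force: [-1.7, -2.1, 7.2]
grip_width: 0.0178
finger_force: 58.5
```

{"api": "apply_moves", "payload": {
  "linear": [
    [0, 0, 0],
    [0, 0, 0],
    [0, 0, 0],
    [0, 0, 0],
    [0, 0, 0]
  ],
  "delta_rot": [
    [0, 0, 0],
    [0, 0, 0],
    [0, 0, 0],
    [0, 0, 0],
    [0, 0, 0]
  ]
}}

```text
clock: 28.38
position: [0.5013, -0.0117, 0.0573]
tool_rot: [-3.14, -0.001, -0.146]
force: [-1.8, -0.8, 7.2]
grip_width: 0.0175
finger_force: 58.5
```

```bash
python3 jig.py
```

```text
jig mm [-67.7   0.8  57.3] [-3.1405e+00 -7.0000e-04 -1.4570e-01] F [-1.8 -0.8  7.2] [-0.4   0.65  0.42  2.07 -0.52  0.52 -1.32] 0.017504038121712032
```

{"api": "apply_moves", "payload": {
  "linear": [
    [0.02, -0.06, 0],
    [0.05, -0.15, 0],
    [0.09, -0.25, 0],
    [0.12, -0.35, 0],
    [0.15, -0.44, 0]
  ],
  "delta_rot": [
    [0, 0, 0],
    [0, 0, 0],
    [0, 0, 0],
    [0, 0, 0],
    [0, 0, 0]
  ]
}}

```text
clock: 28.8
position: [0.5216, 0.0293, 0.0572]
tool_rot: [-3.141, 0.001, -0.147]
force: [-9.1, -7.0, 13.1]
grip_width: 0.0177
finger_force: 59.3
```

{"api": "apply_moves", "payload": {
  "linear": [
    [0.02, -0.06, 0],
    [0.04, -0.11, 0],
    [0.05, -0.14, 0],
    [0.056, -0.154, 0],
    [0.056, -0.154, 0]
  ],
  "delta_rot": [
    [0, 0, 0],
    [0, 0, 0],
    [0, 0, 0],
    [0, 0, 0],
    [0, 0, 0]
  ]
}}

```text
clock: 29.22
position: [0.5295, 0.044, 0.0572]
tool_rot: [-3.141, 0.001, -0.146]
force: [-6.0, -3.0, 11.5]
grip_width: 0.0177
finger_force: 59.1
```

```bash
python3 jig.py
```

```text
jig mm [-48.   60.1  57.2] [-3.1409e+00  1.1000e-03 -1.4560e-01] F [-6.  -3.  11.5] [-0.51  0.69  0.44  1.99 -0.52  0.57 -1.42] 0.017703130787938604
```

{"api": "apply_moves", "payload": {
  "linear": [
    [0.005, 0, 0],
    [0.009, 0, 0],
    [0.009, 0, 0],
    [0.009, 0, 0],
    [0.009, 0, 0]
  ],
  "delta_rot": [
    [0, 0, 0],
    [0, 0, 0],
    [0, 0, 0],
    [0, 0, 0],
    [0, 0, 0]
  ]
}}

```text
clock: 29.63
position: [0.5303, 0.0439, 0.0573]
tool_rot: [-3.141, 0.001, -0.146]
force: [-7.2, -2.4, 10.5]
grip_width: 0.0177
finger_force: 59.1
```

{"api": "apply_moves", "payload": {
  "linear": [
    [0, 0, 0],
    [0, 0, 0],
    [0, 0, 0],
    [0, 0, 0],
    [0, 0, 0]
  ],
  "delta_rot": [
    [0, 0, 0],
    [0, 0, 0],
    [0, 0, 0],
    [0, 0, 0],
    [0, 0, 0]
  ],
  "gripper": 0.2
}}

```text
clock: 30.05
position: [0.5308, 0.0442, 0.0565]
tool_rot: [-3.141, 0.0, -0.145]
force: [0.2, 0.6, 0.2]
grip_width: 0.051
finger_force: 0.0
```

{"api": "apply_moves", "payload": {
  "linear": [
    [0, 0, -0.2],
    [0, 0, -0.5],
    [0, 0, -0.8],
    [0, 0, -1],
    [0, 0, -1]
  ],
  "delta_rot": [
    [0, 0, 0],
    [0, 0, 0],
    [0, 0, 0],
    [0, 0, 0],
    [0, 0, 0]
  ]
}}

```text
clock: 30.47
position: [0.5324, 0.0441, 0.16]
tool_rot: [-3.139, -0.004, -0.146]
force: [0.5, -1.3, 0.4]
grip_width: 0.0511
finger_force: 0.0
```

{"api": "apply_moves", "payload": {
  "linear": [
    [0.2, 0.3, -0.2],
    [0.4, 0.6, -0.3],
    [0.6, 0.8, -0.3],
    [0.6, 0.8, -0.3],
    [0.6, 0.8, -0.3]
  ],
  "delta_rot": [
    [0, 0, 0],
    [0, 0, 0],
    [0, 0, 0],
    [0, 0, 0],
    [0, 0, 0]
  ]
}}

```text
clock: 30.88
position: [0.5787, -0.0453, 0.1859]
tool_rot: [-3.141, 0.001, -0.148]
force: [-0.7, -0.3, -0.7]
grip_width: 0.0512
finger_force: 0.0
```

{"api": "apply_moves", "payload": {
  "linear": [
    [0.2, 0.3, 0],
    [0.4, 0.6, 0],
    [0.6, 0.8, 0],
    [0.6, 0.8, 0],
    [0.6, 0.8, 0]
  ],
  "delta_rot": [
    [0, 0, 0],
    [0, 0, 0],
    [0, 0, 0],
    [0, 0, 0],
    [0, 0, 0]
  ]
}}

```text
clock: 31.3
position: [0.6261, -0.1321, 0.1853]
tool_rot: [-3.141, 0.002, -0.147]
force: [-0.5, 0.2, 0.5]
grip_width: 0.0511
finger_force: 0.0
```

```bash
python3 chk.py; python3 jig.py; python3 - <<'E'
from jig import *
im,d,K,T=grab('wrist'); P=cloud(d,K,T); Q=(P-n0)@np.array([ex,ey,[0,0,1]]).T*1e3
# nest centre now about square pad - (85,-30)
cx,cy=158-85,29.5+30
print('cover z',[np.median(Q[(abs(Q[...,0]-cx-a)<4)&(abs(Q[...,1]-cy-b)<4)&(Q[...,2]<57)][:,2]).round(1) for a,b in((-30,20),(0,20),(0,-20),(25,-50),(-25,-50),(25,-20))])
q=Q[(abs(Q[...,0]-cx-65)<14)&(abs(Q[...,1]-cy)<14)&(Q[...,2]>50)]; print('ball top z',np.percentile(q[:,2],99) if len(q) else None)
E
```

```text
pad [96.8 54. ] [94, 48, 6, 13, 48] cen [178.3  84.6  34.5] box [178.3  84.8  34.5]
pad [169.5  80. ] [162, 73, 15, 16, 194] cen [158.5  28.6  34.5] box [158.1  29.1  34.5]
needle [158.4  27.9  53. ]
tip px [164 164 164 163] [79 81 80 79] [[159.2, 28.3, 44.8], [157.6, 28.4, 45.2], [158.4, 28.2, 45.4], [159.1, 28.7, 45.7]]
jig mm [ 72.8 -98.3 185.6] [-3.140e+00  1.900e-03 -1.445e-01] F [ 0.3 -0.6 -0.2] [-0.24  0.66  0.56  1.62 -0.41  0.98 -1.26] 0.05129349842565659
cover z [np.float64(nan), np.float64(nan), np.float64(47.2), np.float64(47.2), np.float64(47.3), np.float64(47.3)]
ball top z 70.7986400221278
  return _methods._mean(a, axis=axis, dtype=dtype,
  ret = ret.dtype.type(ret / rcount)
```

The square pad is at (158.3, 29.1) against the needle at (158.2, 29.4). The cover's top is at home height, and the ball's top at 70.8 mm means the clamp is level. The arm is clear, so I hand in.

```bash
python3 -c "
from workcell import workorder
print(workorder.job_done())"
```

```text
the job is handed in; nothing more can be done
None
```

The job is handed in, though no verdict came back: the cover is clamped home, the round pad rested under the needle for over 2 s, and the square pad is now within about 0.5 mm of the needle by camera.

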